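# Park the flywheel and hang its guard door

### The job

Flick the flywheel so that it coasts freely for a moment at more than a quarter turn a second, then brake it by touching its rim so that it stands still, untouched, with its hole squarely behind the fixed slot. Lift the guard door out of its wooden rack, lower both its hinge knuckles fully home on the rig's two hinge pins with the door standing well open, and let go. Then take the door again by its black post handle and swing it shut against the stop, so that its stud passes through the slot into the wheel's hole, leaving the rest of the bench as it is.

Things in the scene. Friction and masses are not known exactly. Their poses are not given: they have to be found in the camera images.
- rig: Fixed flywheel rig; origin under the middle of its grey base (260 x 150 x 25 mm high), on the bench. Rig z up; the wheel stands in the rig x-z plane; rig +y is the front, where the door goes. A pedestal carries the axle from behind (rig y -58 to -32 mm, 148 mm high). A 160 mm high hinge post stands at rig x = -105 mm. When shut the door's axes are parallel to the rig's
- wheel (a joint): turn of the wheel in rad, not wrapped: at 0 and every multiple of 2 pi the hole is exactly behind the slot; growing values lift the hole from the slot (the top of the rim then moves to rig -x). Balanced, 0.9 kg; coasting it loses about 0.4 rad/s each second and it stays where it is left. A fingertip drawn lightly along the rim carries it along; a touch of 2 N stops it within about 0.1 s
- axle (a point): middle of the wheel on its level axle (along rig y), 125 mm up. Wheel: steel disc of 180 mm diameter; its dark smooth rim is 18 mm wide (rig y -20 to -2 mm); in front of it a bright face of 83 mm radius, 12 mm thick, out to rig y = +10 mm
- rim_top (a point): highest point of the wheel's rim, middle of its width, 215 mm above the bench and 90 mm from the axle; the rim moves along rig x here
- hole (a point): centre of the mouth of the wheel's only hole: round, 26 mm wide, 12 mm deep, 55 mm from the axle, in the bright front face; turns with the wheel
- slot (a point): fixed: where the hole's centre must be; 55 mm from the axle towards rig +x, 125 mm up, in the plane of the wheel's front face. The level slot in front of it (rig y 18 to 24 mm) is 26 mm high between two 10 mm bars and 64 mm long
- stop (a point): middle of the rubber door stop's face, at rig x = 107, y = 51 mm, 125 mm up, on the 160 mm high upright that carries the slot bars; the shut door's inner face rests on it
- pin_low (a point): foot of the lower hinge pin, on its bracket's top face. Upright steel pin, 9 mm thick, 18 mm tall with a tapered tip, at rig x = -105, y = +55 mm, 50 mm above the bench
- pin_high (a point): foot of the upper hinge pin, a like pin 110 mm straight above the lower one. Its bracket (18 mm wide, 10 mm thick, out to rig y = +64 mm) blocks the lower knuckle from coming straight down from above: bring the knuckles in level from the front just above the pin tips, then lower them
- door: loose guard door: aluminium sheet 206 wide, 160 high, 8 mm thick, about 0.4 kg, upright in the rack at first. Origin: foot of the lower knuckle's bore, level with the door's lower edge; belongs on pin_low. Door x runs from hinge to free edge, z up, y out of the outer (handle) face. Knuckles: tubes 18 mm outside, 12 mm bore, 25 mm long, axis 14 mm from the sheet's edge
- door_edge (a point): place to hold the door: 10 mm below the middle of its top edge, over its centre of mass; at door x = 117, y = 0, z = 150 mm
- knuckle_high (a point): foot of the upper knuckle's bore, 110 mm above the lower; belongs on pin_high
- handle (a point): grip of the door's handle: upright black post, 12 mm thick, 45 mm out from the sheet's middle on the outer (+y) side, at door x = 195 mm, from door z = 100 to 185 mm (25 mm above the sheet); this point is 20 mm below its top. A bar 105 mm above the door's lower edge joins it to the sheet
- stud_tip (a point): round tip of the locking stud: 10 mm rod, 49 mm out of the door's inner (-y) face, at door x = 160, z = 77 mm. With the door shut it is 8 mm deep in the hole (rig y = +2 mm). The hung door swings freely, with slight play, and stays where it is left
- rack: fixed wooden rack, 110 x 110 mm, origin under its middle; two cheeks, 62 mm high, leave a groove 11 mm wide along rack x with its floor 12 mm above the bench, where the door stands; lifting it 55 mm clears the groove
- mouse: white computer mouse, 100 mm long, bystander
- phone: pale grey phone lying flat, 150 x 73 x 9 mm, bystander
- washer: steel washer 40 mm wide, bystander
- beaker: glass beaker 72 mm wide, 95 mm high, bystander
- slotmass: brass mass 50 mm wide, bystander
- spanner: steel spanner 180 mm long, bystander
- notebook: blue notebook 210 x 150 mm, bystander
Mind the look-alikes: they are no part of the job. What is shaped like the door but orange is not meant.

How it is judged:
By the outcome, as a careful person would: the job done as asked, in the order asked, and still so for the second after the job is handed in, with the robot touching nothing.
It also fails if it takes over 72 s, if anything falls off the work surface, if the arm or the gripper's body presses on something with over 40 N, if the wrist force passes 120 N, or if a joint passes its speed limit or range.

### The arm

A 6-joint arm with a two-finger parallel gripper is mounted at the origin on the work surface. World frame = base frame: x ahead of the robot, y to its left, z up, the work surface at z = 0. Lengths are in m, angles in degrees, forces in N, time in s.
With the tool pointing down it reaches from about 0.3 to 0.75 m from the base axis. Payload 8.5 kg.
Tool frame: the origin (TCP) lies on the centre line of the jaws, within the pads' length; the fingertips stand env.tcp_to_tips ahead of it and the grasp point (between the pads) lies 8 mm behind it (env.tcp_to_tips is the distance from the TCP to the fingertips, in m); z points along the fingers, y is the direction in which the jaws open and shut (so a half turn about z gives the same grasp; the last joint's range is limited). The gripper opens to 85 mm and grips with 20 to 120 N. Pads are 22 mm wide; open, the fingers measure 114 mm over their backs; the gripper's body (76 mm by 85 mm) begins 54 mm behind the grasp point. The pads swing forward as they close: fully open they stand 13 mm farther back than shut.
Start: joints at [52.638, 21.807, 74.336, -0, 83.858, -12.336], TCP at [0.233, 0.498, 0.242] pointing down, gripper open.
Joint ranges: [-178.18, 178.18], [-50.72, 133.34], [12.68, 142.11], [-81.47, 261.47], [9.98, 163.14], [-165.26, 165.26]. Speed limits (degrees/s): [136.94, 136.94, 180, 180, 180, 180].

### API

Orientations are given as a 3x3 rotation matrix whose columns are the frame's x, y, z axes.
In Python, from rig import env gives the robot as it stands. The module is installed in compiled form; this text tells all that it offers.
- The arm moves only by the tool carry_out, never from a script. Its argument "rows" is a list of rows, each an object of numbers: "tx", "ty", "tz": the shift along the tool's x, y, z in cm; "yaw": the turn about the tool's z in rad. In form: [{"tx": .., "ty": .., "tz": .., "yaw": ..}, ...]. A call has 1 to 12 rows; each row shifts and turns the pose as measured when the row begins, along the tool's axes as they then stand; what a row does not reach is not made up. A row lasts 1/10 s, in which the tool goes at most 50 mm and 8.59 degrees, less where a joint would pass 70% of its speed; a pose out of reach is approached as far as the arm can. A call is refused whole if a number of a shift passes 5 or a number of a turn 0.15, either way. A call with a gripper value outside its range is refused whole. "jaw" is the closure, from -1 (fully open) to 1 (shut), set as the call begins (left out, the last holds). The fingers move at their own pace and stop on an object; "squeeze" is the grip in N (left out, the last holds). Time passes only in rows, so rows that do not move let the fingers close. It gives the time, the measured TCP pose, the force and the opening at its end, in the units of the state.
- env.observe(): the state, without advancing time (a new reading comes with each control period).
- env.get_image(name): name is "scene" or "top"; returns the picture (480x640x3 uint8, red, green, blue); there is no depth.
- env.camera_params(name): a dict with "vertical_fov" (degrees; the focal length in pixels is half the picture's height over the tangent of half this angle, whatever the lens; pixels are square), "cx", "cy" (the principal point, pixels), "k1" (the pictures are not rectified: a ray, as slopes to the right and down, at radius r is drawn at 1 + k1 r^2 times it, then the intrinsics apply), "view" (4x4, takes a point from world to camera coordinates). Camera axes: x right, y up, looking along -z (the intrinsics and any distortion apply to the point x, -y, -z); pixel columns grow to the right and rows downward; lengths in m; the calibration is good to about 2 mm. A picture is of the moment at which its call begins. camera_params takes no time and is no camera call.
- env.close_job(): hands the job in, once; it reports no verdict.
The state is a dict: "time_s": time; "q": joint angles; "qvel": joint speeds; "joint_efforts": joint torques, N m; "position": TCP position; "tool_rot": TCP orientation; "ft_force": force on the tool from outside, world axes, zero at the start; "wrist_torque": the same for the moment, N m; "grip_width": finger opening in m.
Only numpy, scipy, OpenCV 4.12 (cv2) and the standard library are available. Lean on these libraries where they do the work, as an engineer would, in place of code of your own. Each camera call takes 0.05 s, during which the arm holds its last target. There are 200 camera calls.

## Working session

There is one attempt and no reset: what is moved stays moved. The work goes in short steps, Python scripts to look and compute and a tool call to move; the robot and the scene stay as the last step left them, time stands still between calls to the robot, and variables do not carry over. Pictures are saved under pics/ and viewed, about 8 in all and at most 12, crops included, and the job is handed in when it is done.

Besides the shell and the picture viewer there is one more tool, called after "Emit:" as name(argument=value, ...), one argument or row to a line, values as JSON. carry_out: Moves the arm, as the interface text tells. Its arguments: {"type":"object","properties":{"rows":{"type":"array","items":{"type":"object","properties":{"tx":{"type":"number"},"ty":{"type":"number"},"tz":{"type":"number"},"yaw":{"type":"number"}}}},"jaw":{"type":"number"},"squeeze":{"type":"number"}},"required":["rows"]}

```bash
mkdir -p pics; cat > h.py <<'E'
import numpy as np, cv2
from rig import env
def cam(n):
    p=env.camera_params(n); f=240/np.tan(np.radians(p['vertical_fov'])/2)
    return p,f
def ray(n,u,v):
    p,f=cam(n); x=(u-p['cx'])/f; y=(v-p['cy'])/f
    rd=np.hypot(x,y); r=rd
    for _ in range(50): r=rd/(1+p['k1']*r*r)
    s=r/rd if rd>0 else 1
    V=np.array(p['view']); R=V[:3,:3]; t=V[:3,3]
    d=R.T@np.array([x*s,-y*s,-1]); return -R.T@t,d
def onz(n,u,v,z):
    o,d=ray(n,u,v); return o+d*(z-o[2])/d[2]
def proj(n,P):
    p,f=cam(n); V=np.array(p['view']); c=V[:3,:3]@np.array(P)+V[:3,3]
    x,y=c[0]/-c[2],-c[1]/-c[2]; s=1+p['k1']*(x*x+y*y)
    return np.array([p['cx']+f*x*s,p['cy']+f*y*s])
def tri(a,b):
    o1,d1=ray('scene',*a);o2,d2=ray('top',*b)
    A=np.stack([d1,-d2],1); k=np.linalg.lstsq(A,o2-o1,rcond=None)[0]
    p,q=o1+k[0]*d1,o2+k[1]*d2
    return (p+q)/2,np.linalg.norm(p-q)
def snap(tag):
    for n in('scene','top'):
        cv2.imwrite(f'pics/{tag}_{n}.png',env.get_image(n)[:,:,::-1])
E
python3 - <<'E'
from h import *
snap('a')
for n in('scene','top'): 
    p=env.camera_params(n);print({k:v for k,v in p.items() if k!='view'}); V=np.array(p['view']);print(np.round(-V[:3,:3].T@V[:3,3],3),np.round(-V[2,:3],2))
s=env.observe();print(s['position'],np.round(s['tool_rot'],3),s['grip_width'],env.tcp_to_tips,s['time_s'],s['ft_force'])
E
```

```text
{'vertical_fov': 51.03217226896547, 'cx': 320.89135489324997, 'cy': 243.2451506423591, 'k1': -0.07082357103238}
[ 1.614 -0.49   1.24 ] [-0.69  0.3  -0.66]
{'vertical_fov': 52.93764743209293, 'cx': 319.55640229351843, 'cy': 236.55815315295843, 'k1': 0.01512783222529397}
[ 0.363 -0.008  1.431] [ 0.06 -0.   -1.  ]
[0.23250162 0.49815876 0.24178227] [[-0.906  0.423 -0.001]
 [ 0.423  0.906 -0.001]
 [ 0.    -0.001 -1.   ]] 0.08506810033527566 0.011 0.1 [ 0.80029396 -0.75762229  0.35881862]
```

View pics/a_scene.png

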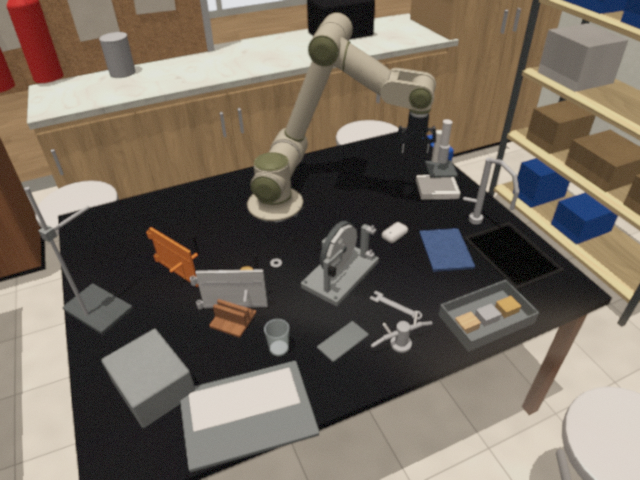

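View pics/a_top.png

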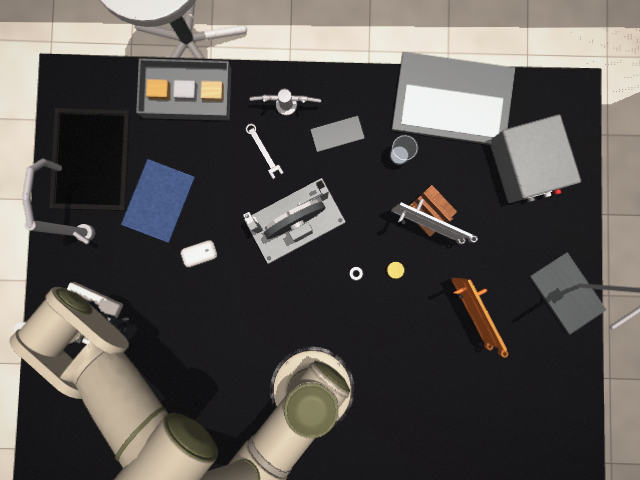

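The scene view shows the rig at about (340,262), the grey door in its rack at (232,288) and the orange look-alike at (173,253). In the top view the rig is at (295,220), the grey door at (436,222) and the orange one at (480,318). I'll zoom in on these.

```bash
python3 - <<'E'
from h import *
s=cv2.imread('pics/a_scene.png');t=cv2.imread('pics/a_top.png')
def c(i,x,y,w,h): return cv2.resize(i[y:y+h,x:x+w],(400,300),interpolation=cv2.INTER_CUBIC)
m=np.vstack([np.hstack([c(t,235,170,120,90+6)[:300],c(s,290,210,100,75+0)]),np.hstack([c(t,380,175,110,82),c(s,180,255,100,75)])])
# crop rig scene taller
m[:300,400:]=c(s,285,213,120,90)
m[:300,:400]=c(t,235,174,120,90)
m[300:,:400]=c(t,380,175,120,90)
m[300:,400:]=c(s,170,250,120,90)
cv2.imwrite('pics/z.png',m)
E
```

```text
(no output)
```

View pics/z.png

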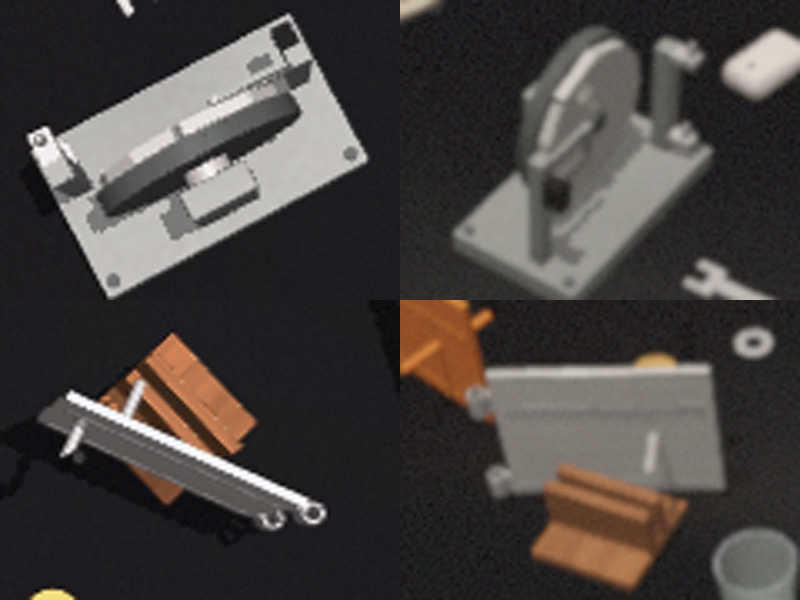

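The zoom shows these points:
- **Rig:** the hinge post is at the left in the top view, and the slot and stop upright at the right.
- **Door:** its knuckles are at top-view (472,238) and its free edge at (400,203). The stud faces the scene camera and the handle is on the other side.

Next I'll triangulate the main points.

```bash
python3 - <<'E'
from h import *
np.set_printoptions(precision=4,suppress=True)
T=lambda x,y:(380+x/3.3333,175+(y-300)/3.3333)
S=lambda x,y:(170+(x-400)/3.3333,250+(y-300)/3.3333)
for n,a,b in[('free top',(710,367),(68,395)),('hinge top',(490,371),(303,503)),('knuckle hi',(481,390),(313,512)),('stud tip',(652,468),(140,385)),]:
    p,e=tri(S(*a),T(*b));print(n,p,e)
# rack corners on the bench
for n,f,L in(('top',T,[(172,335),(255,422),(170,502)]),('scene',S,[(533,550),(637,585),(687,505)])):
    for q in L: print('rack',n,onz(n,*f(*q),0.0))
# rig base corners z=.025
Tr=lambda x,y:(235+x/3.3333,174+y/3.3333)
Sr=lambda x,y:(285+(x-400)/3.3333,213+y/3.3333)
for q in[(290,14),(367,160),(110,298),(30,140)]: print('rig top',onz('top',*Tr(*q),.025))
for q in[(455,238),(577,298),(713,150)]: print('rig sc',onz('scene',*Sr(*q),.025))
print('pin hi', onz('top',*Tr(40,140),.178))
E
```

```text
free top [ 0.5277 -0.2191  0.173 ] 0.003936470047451015
hinge top [ 0.4472 -0.405   0.1729] 0.003075681736144863
knuckle hi [ 0.4423 -0.4185  0.1498] 0.006771691809714592
stud tip [ 0.5487 -0.2923  0.091 ] 0.005790450699852671
rack top [ 0.6062 -0.3426  0.    ]
rack top [ 0.5297 -0.4178  0.    ]
rack top [ 0.4561 -0.3428  0.    ]
rack scene [ 0.5198 -0.4106  0.    ]
rack scene [ 0.6018 -0.332   0.    ]
rack scene [ 0.5271 -0.2575  0.    ]
rig top [ 0.6152 -0.0142  0.025 ]
rig top [ 0.4877 -0.0851  0.025 ]
rig top [0.3609 0.1366 0.025 ]
rig top [0.4976 0.2112 0.025 ]
rig sc [ 0.4984 -0.0842  0.025 ]
rig sc [ 0.6235 -0.0075  0.025 ]
rig sc [0.4935 0.2151 0.025 ]
pin hi [0.4831 0.1795 0.178 ]
```

The door's direction (about 66°) doesn't match the brown rack (about 45°). I'll look closer before trusting either.

```bash
python3 - <<'E'
from h import *
s=cv2.imread('pics/a_scene.png');t=cv2.imread('pics/a_top.png')
def c(i,x,y,w,h): 
    g=cv2.resize(i[y:y+h,x:x+w],(400,600),interpolation=cv2.INTER_CUBIC); return (255*(g/255.)**.6).astype('uint8')
m=np.hstack([c(t,385,170,100,150)[:600],c(s,140,225,80*2-27,200)])
m=np.vstack([cv2.resize((255*(t[180:255,385:485]/255.)**.6).astype('uint8'),(560,420),interpolation=cv2.INTER_CUBIC)[:300],])
A=cv2.resize((255*(t[178:253,390:490]/255.)**.6).astype('uint8'),(400,300),interpolation=cv2.INTER_CUBIC)
B=cv2.resize((255*(s[258:339,190:298]/255.)**.6).astype('uint8'),(400,300),interpolation=cv2.INTER_CUBIC)
C=cv2.resize((255*(t[265:370,430:570]/255.)**.5).astype('uint8'),(400,300),interpolation=cv2.INTER_CUBIC)
D=cv2.resize((255*(s[220:295,135:235]/255.)**.5).astype('uint8'),(400,300),interpolation=cv2.INTER_CUBIC)
cv2.imwrite('pics/z2.png',np.vstack([np.hstack([A,B]),np.hstack([C,D])]))
E
```

```text
(no output)
```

View pics/z2.png

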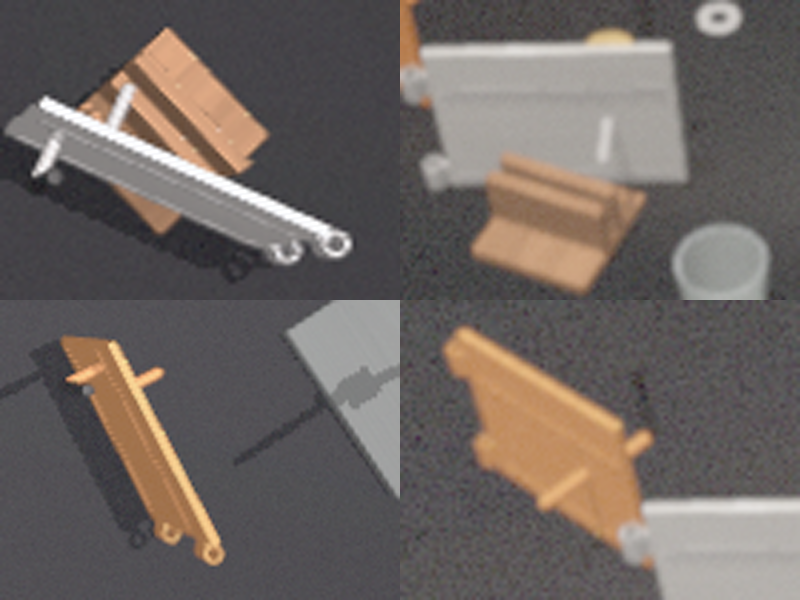

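```bash
python3 - <<'E'
from h import *
np.set_printoptions(precision=4,suppress=True)
T=lambda x,y:(390+x/4,178+y/4)
S=lambda x,y:(190+(x-400)/3.7037,258+y/3.7037)
for n,a,b in[('free bot',(688,180),(5,130)),('hinge bot',(443,187),(262,248)),('free top',(670,44),(42,99)),('hinge top',(422,47),(325,232)),('hinge top in T only',(422,47),(325,232))]:
    p,e=tri(S(*a),T(*b));print(n,p,e)
T2=lambda x,y:(430+x*.35,265+(y-300)*.35); S2=lambda x,y:(135+(x-400)/4,220+(y-300)/4)
for n,a,b in[('o free top',(625,427),(112,345)),('o hinge top',(462,330),(210,540))]: print(n,*tri(S2(*a),T2(*b)))
for q in[(168,30),(270,135),(160,232),(90,108)]: print(onz('top',*T(*q),.0),onz('top',*T(*q),.012))
# cheek tops in top & scene
for n,a in[('near cheek L',(492,172)),('near cheek R',(607,210)),('far cheek L',(507,153)),('far cheek R',(645,195))]: print(n,onz('scene',*S(*a),.062))
for q in[(150,75),(245,170),(150,108),(225,168),(118,88)]: print('top',q,onz('top',*T(*q),.062))
E
```

```text
free bot [ 0.5281 -0.2197  0.0072] 0.00541344596854811
hinge bot [ 0.4441 -0.4163  0.0038] 0.0034614179344819446
free top [ 0.5293 -0.2193  0.1754] 0.0031395434870064264
hinge top [ 0.4464 -0.4065  0.1752] 0.0005762678912770665
hinge top in T only [ 0.4464 -0.4065  0.1752] 0.0005762678912770665
o free top [ 0.331  -0.4025  0.1584] 0.010130683857791
o hinge top [ 0.1547 -0.498   0.1616] 0.0026011854085965297
[ 0.6063 -0.3438  0.    ] [ 0.6042 -0.341   0.012 ]
[ 0.5294 -0.4208  0.    ] [ 0.528  -0.4173  0.012 ]
[ 0.4548 -0.3398  0.    ] [ 0.454 -0.337  0.012]
[ 0.5461 -0.2864  0.    ] [ 0.5446 -0.2841  0.012 ]
near cheek L [ 0.4991 -0.3787  0.062 ]
near cheek R [ 0.5807 -0.302   0.062 ]
far cheek L [ 0.4831 -0.3611  0.062 ]
far cheek R [ 0.5782 -0.2678  0.062 ]
top (150, 75) [ 0.563  -0.3168  0.062 ]
top (245, 170) [ 0.4966 -0.3854  0.062 ]
top (150, 108) [ 0.5393 -0.3172  0.062 ]
top (225, 168) [ 0.4977 -0.3711  0.062 ]
top (118, 88) [ 0.5531 -0.2941  0.062 ]
```

```bash
cat >> h.py <<'E'
def edge(img,n,P,Q,k=14,w=4):
    """refine the image line of world segment P-Q: gradient peaks on normals, robust line fit"""
    a,b=proj(n,P),proj(n,Q); d=(b-a)/np.linalg.norm(b-a); nn=np.array([-d[1],d[0]])
    g=cv2.GaussianBlur(cv2.cvtColor(img,cv2.COLOR_BGR2GRAY).astype(np.float32),(0,0),.7)
    pts=[]
    for s in np.linspace(.06,.94,k):
        off=np.arange(-w,w+.01,.25); c=a+(b-a)*s; L=c+off[:,None]*nn
        v=cv2.remap(g,L[:,0].astype(np.float32)[None],L[:,1].astype(np.float32)[None],cv2.INTER_LINEAR)[0]
        e=np.abs(np.gradient(v)); i=e.argmax()
        if e[i]>4: pts.append(L[i])
    pts=np.array(pts,np.float32)
    l=cv2.fitLine(pts,cv2.DIST_HUBER,0,.3,.01).ravel()
    r=np.abs((pts-l[2:])@np.array([-l[1],l[0]])); 
    l=cv2.fitLine(pts[r<1],cv2.DIST_HUBER,0,.3,.01).ravel()
    return l,(r<1).sum()
def inter(l,m):
    A=np.array([[l[0],-m[0]],[l[1],-m[1]]]); t=np.linalg.solve(A,m[2:]-l[2:]); return l[2:]+t[0]*l[:2]
E
python3 - <<'E'
from h import *
np.set_printoptions(precision=4,suppress=True)
c0=np.array([.490,.062]);th=np.radians(-60.5)
X=np.array([np.cos(th),np.sin(th)]);Y=np.array([-X[1],X[0]])
W=lambda x,y,z:np.r_[c0+X*x+Y*y,z]
C=[W(.13,.075,.025),W(.13,-.075,.025),W(-.13,-.075,.025),W(-.13,.075,.025)]
for n in('top','scene'):
    im=cv2.imread(f'pics/a_{n}.png'); use=[0,1,2,3] if n=='top' else [3,0]
    L={i:edge(im,n,C[i],C[(i+1)%4],24) for i in use}
    print(n,{i:v[1] for i,v in L.items()})
    for i,l in L.items():
        # line on the plane z=.025 -> direction and rig offset
        l=l[0]; p=onz(n,*(l[2:]-8*l[:2]),.025)[:2]; q=onz(n,*(l[2:]+8*l[:2]),.025)[:2]
        dd=(q-p)/np.linalg.norm(q-p); print(i,'ang',np.degrees(np.arctan2(dd[1],dd[0]))%90, 'rigxy of mid',((p+q)/2-c0)@X,((p+q)/2-c0)@Y)
E
```

```text
top {0: np.int64(23), 1: np.int64(24), 2: np.int64(24), 3: np.int64(23)}
0 ang 29.61324330094402 rigxy of mid 0.12772364399028133 0.001542492666264305
1 ang 29.77153375679572 rigxy of mid 0.03149615287699076 -0.07382957052851041
2 ang 29.258063533037443 rigxy of mid -0.1305152346193819 -0.004756119182759761
3 ang 29.771848261032204 rigxy of mid -0.0013585831892169405 0.07457611588012779
scene {3: np.int64(24), 0: np.int64(24)}
3 ang 29.793763015043183 rigxy of mid 0.006008942342555283 0.07637661531904161
0 ang 29.478895624739994 rigxy of mid 0.12793489618991455 0.019003138628582283
```

```bash
cat >> h.py <<'E'
c0=np.array([.4899,.0638]);th=np.radians(-60.35)
X=np.array([np.cos(th),np.sin(th)]);Y=np.array([-X[1],X[0]])
W=lambda x,y,z:np.r_[c0+X*x+Y*y,z]
def face(img,y=.010,n='scene',s=2.,x0=-.1,x1=.125,z0=.03,z1=.23):
    xs=np.arange(x0,x1,.001/s);zs=np.arange(z1,z0,-.001/s)
    M=np.array([[proj(n,W(a,y,b)) for a in xs[::10]] for b in zs[::10]],np.float32)
    M=cv2.resize(M,(len(xs),len(zs)))
    return cv2.remap(img,M[...,0],M[...,1],cv2.INTER_CUBIC)
E
python3 - <<'E'
from h import *
im=cv2.imread('pics/a_scene.png'); f=(255*(face(im)/255.)**.7).astype('uint8')
def px(x,z): return int((x+.1)*2000),int((.23-z)*2000)
g=f.copy(); cv2.circle(g,px(0,.125),int(.083*2000),(0,255,0),1);cv2.circle(g,px(.055,.125),26,(0,0,255),1)
s=cv2.resize((255*(im[200:305,290:395]/255.)**.7).astype('uint8'),(400,400),interpolation=cv2.INTER_CUBIC)
cv2.imwrite('pics/f.png',np.hstack([g,s])); print(f.shape)
E
```

```text
(400, 450, 3)
```

View pics/f.png

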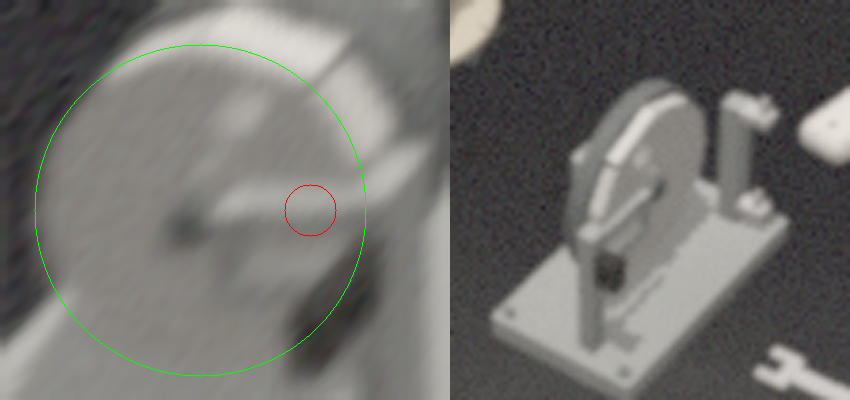

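The green circle fits the wheel face well. A lighter blob at (240,100), about 57 mm from the axle and at about 70°, may be the hole; I'll confirm that by watching it move. Now I'll move over the wheel.

Emit:
carry_out(
  rows=[
    {"yaw":0.124,"tz":-1},
    {"yaw":0.124,"tz":-1},
    {"yaw":0.124},
    {"yaw":0.124},
    {"yaw":0.124},
  ],
  jaw=1,
  squeeze=30,
)

```text
validation failed for argument at $.ro...
```

Emit:
carry_out(
  rows=[
    {"tx":-4.6},
    {"tx":-4.6},
    {"tx":-4.6},
    {"tx":-4.6},
    {"tx":-4.6},
    {"tx":-4.6},
    {"tx":-4.6},
    {"tx":-4.6},
    {"tx":-4.6},
    {"tx":-4.6},
    {"tx":-4.6},
    {},
  ],
)

```text
validation failed for argument at $.ro...
```

```bash
cat >> h.py <<'E'
def st():
    s=env.observe();p=np.array(s['position']);R=np.array(s['tool_rot']);d=p[:2]-c0
    print('t%.2f'%s['time_s'],'p',np.round(p,4),'rig xy mm',np.round([d@X*1e3,d@Y*1e3],1),'xang %.1f'%np.degrees(np.arctan2(R[1,0],R[0,0])),'ft',np.round(s['ft_force'],1),'w',round(s['grip_width'],4),'zax',np.round(R[:,2],3))
    return p,R
E
python3 -c "
from h import *
st()"
```

```text
t0.10 p [0.2325 0.4982 0.2418] rig xy mm [-504.8   -8.8] xang 155.0 ft [ 0.8 -0.8  0.4] w 0.0851 zax [-0.001 -0.001 -1.   ]
```

Emit:
carry_out(
  rows=[
    {"tx":0,"ty":0,"tz":-1,"yaw":0.124},
    {"tx":0,"ty":0,"tz":-1,"yaw":0.124},
    {"tx":0,"ty":0,"tz":0,"yaw":0.124},
    {"tx":0,"ty":0,"tz":0,"yaw":0.124},
    {"tx":0,"ty":0,"tz":0,"yaw":0.124},
  ],
  jaw=1,
  squeeze=30,
)

```text
time_s: 0.6
position: [0.2321, 0.4975, 0.2606]
tool_rot: [[-0.472, 0.882, -0.004], [0.882, 0.472, -0.005], [-0.003, -0.006, -1.0]]
ft_force: [-0.1, -0.1, 0.0]
grip_width: 0.0121
```

Emit:
carry_out(
  rows=[
    {"tx":-4.6,"ty":0,"tz":0,"yaw":-0.02},
    {"tx":-4.6,"ty":0,"tz":0,"yaw":0},
    {"tx":-4.6,"ty":0,"tz":0,"yaw":0},
    {"tx":-4.6,"ty":0,"tz":0,"yaw":0},
    {"tx":-4.6,"ty":0,"tz":0,"yaw":0},
    {"tx":-4.6,"ty":0,"tz":0,"yaw":0},
    {"tx":-4.6,"ty":0,"tz":0,"yaw":0},
    {"tx":-4.6,"ty":0,"tz":0,"yaw":0},
    {"tx":-4.6,"ty":0,"tz":0,"yaw":0},
    {"tx":-4.6,"ty":0,"tz":0,"yaw":0},
    {"tx":0,"ty":0,"tz":0,"yaw":0},
  ],
)

```text
time_s: 1.7
position: [0.4611, 0.0797, 0.2581]
tool_rot: [[-0.489, 0.872, -0.009], [0.872, 0.489, -0.007], [-0.002, -0.011, -1.0]]
ft_force: [-0.2, 1.7, -0.1]
grip_width: 0.0004
```

```bash
python3 -c "
from h import *
st()"
```

```text
t1.70 p [0.4611 0.0797 0.2581] rig xy mm [-28.1 -17.1] xang 119.3 ft [-0.2  1.7 -0.1] w 0.0004 zax [-0.009 -0.007 -1.   ]
```

Emit:
carry_out(
  rows=[
    {"tx":-2.8,"ty":0.6,"tz":0,"yaw":0},
    {"tx":0,"ty":0,"tz":2.4,"yaw":0},
    {"tx":0,"ty":0,"tz":0.3,"yaw":0},
    {"tx":0,"ty":0,"tz":0,"yaw":0},
  ],
)

```text
time_s: 2.1
position: [0.48, 0.057, 0.2301]
tool_rot: [[-0.487, 0.874, -0.01], [0.874, 0.487, -0.006], [-0.0, -0.012, -1.0]]
ft_force: [0.1, -0.0, 1.0]
grip_width: -0.0005
```

```bash
python3 -c "
from h import *
st()"
```

```text
t2.10 p [0.48   0.057  0.2301] rig xy mm [  1.  -11.9] xang 119.1 ft [ 0.1 -0.   1. ] w -0.0005 zax [-0.01  -0.006 -1.   ]
```

Emit:
carry_out(
  rows=[
    {"tx":0,"ty":0,"tz":0.2,"yaw":0},
    {"tx":0,"ty":0,"tz":0,"yaw":0},
  ],
)

```text
time_s: 2.3
position: [0.4798, 0.058, 0.2292]
tool_rot: [[-0.488, 0.873, -0.009], [0.873, 0.488, -0.006], [-0.001, -0.011, -1.0]]
ft_force: [0.4, 0.6, -0.9]
grip_width: 0.0001
```

Emit:
carry_out(
  rows=[
    {"tx":0,"ty":0,"tz":0.15,"yaw":0},
    {"tx":0,"ty":0,"tz":0,"yaw":0},
  ],
)

```text
time_s: 2.5
position: [0.4798, 0.0586, 0.2286]
tool_rot: [[-0.489, 0.872, -0.007], [0.872, 0.489, -0.007], [-0.002, -0.01, -1.0]]
ft_force: [-0.3, 0.1, -0.3]
grip_width: 0.0
```

Emit:
carry_out(
  rows=[
    {"tx":0,"ty":0,"tz":0.2,"yaw":0},
    {"tx":0,"ty":0,"tz":0.1,"yaw":0},
  ],
)

```text
time_s: 2.7
position: [0.4799, 0.0588, 0.226]
tool_rot: [[-0.489, 0.872, -0.006], [0.872, 0.489, -0.007], [-0.003, -0.009, -1.0]]
ft_force: [-1.8, -0.3, 5.2]
grip_width: -0.0003
```

Emit:
carry_out(
  rows=[
    {"tx":0,"ty":0,"tz":0.1,"yaw":0},
    {"tx":0,"ty":0,"tz":0.1,"yaw":0},
  ],
)

```text
time_s: 2.9
position: [0.4802, 0.0582, 0.2259]
tool_rot: [[-0.489, 0.872, -0.003], [0.872, 0.489, -0.009], [-0.006, -0.007, -1.0]]
ft_force: [-3.2, -2.5, 10.0]
grip_width: 0.0
```

Emit:
carry_out(
  rows=[
    {"tx":0,"ty":0,"tz":-1.0,"yaw":0},
    {"tx":-3.2,"ty":0,"tz":0,"yaw":0},
    {"tx":0,"ty":0,"tz":0,"yaw":0},
  ],
)

```text
time_s: 3.2
position: [0.4965, 0.03, 0.238]
tool_rot: [[-0.49, 0.871, -0.002], [0.871, 0.49, -0.009], [-0.007, -0.006, -1.0]]
ft_force: [0.5, 0.3, -1.3]
grip_width: -0.0
```

```bash
python3 -c "
from h import *
st()"
```

```text
t3.20 p [0.4965 0.03   0.238 ] rig xy mm [ 32.6 -11. ] xang 119.4 ft [ 0.5  0.3 -1.3] w -0.0 zax [-0.002 -0.009 -1.   ]
```

Emit:
carry_out(
  rows=[
    {"tx":0,"ty":0,"tz":1.3,"yaw":0},
    {"tx":2.6,"ty":0,"tz":0,"yaw":0},
    {"tx":2.6,"ty":0,"tz":0,"yaw":0},
    {"tx":2.6,"ty":0,"tz":-0.8,"yaw":0},
    {"tx":0,"ty":0,"tz":-0.6,"yaw":0},
  ],
)

```text
time_s: 3.7
position: [0.4576, 0.0993, 0.2404]
tool_rot: [[-0.487, 0.873, 0.0], [0.873, 0.487, -0.01], [-0.009, -0.005, -1.0]]
ft_force: [0.0, -0.0, -0.8]
grip_width: 0.0002
```

```bash
python3 - <<'E'
from h import *
F=[]
for i in range(4):
    im=env.get_image('scene')[:,:,::-1]; cv2.imwrite(f'pics/b{i}.png',im); F.append(face(im,s=1.7))
st()
F=[(255*(f/255.)**.7).astype('uint8') for f in F]
cv2.imwrite('pics/bf.png',np.vstack([np.hstack(F[:2]),np.hstack(F[2:])])[:, :800]); print(F[0].shape)
E
```

```text
t3.90 p [0.4593 0.0968 0.2396] rig xy mm [-43.8 -10.2] xang 119.0 ft [0.3 0.6 0.7] w 0.0001 zax [ 0.001 -0.011 -1.   ]
(340, 383, 3)
```

View pics/bf.png

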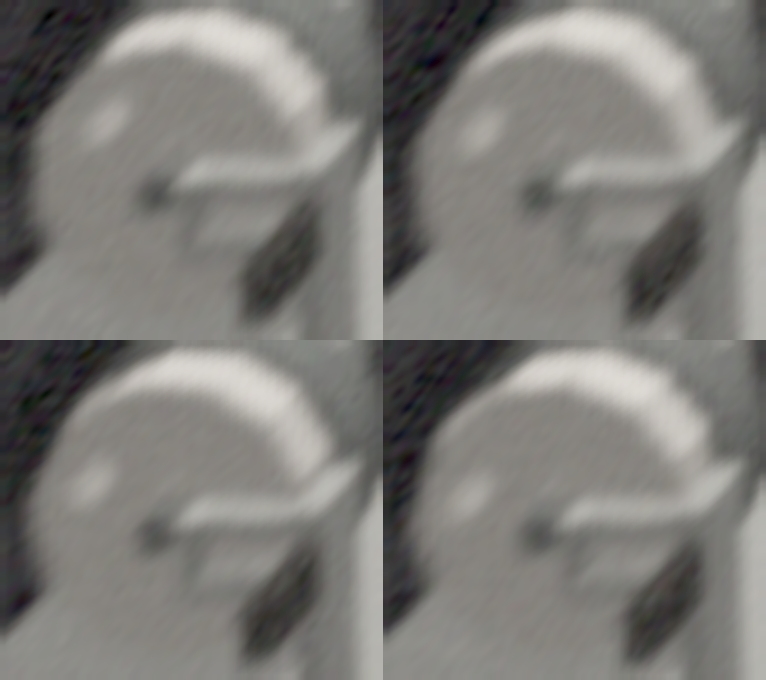

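The bright blob is the hole, and it moves from (107,122) to (87,155) over 0.15 s. That is about 2.8 rad/s of free coasting, well over a quarter turn a second. I'll brake it near 360°.

Emit:
carry_out(
  rows=[
    {"tx":-4.4,"ty":0,"tz":0,"yaw":0},
    {"tx":0,"ty":0,"tz":1.0,"yaw":0},
    {"tx":0,"ty":0,"tz":0,"yaw":0},
    {"tx":0,"ty":0,"tz":0,"yaw":0},
    {"tx":0,"ty":0,"tz":0,"yaw":0},
    {"tx":0,"ty":0,"tz":0,"yaw":0},
    {"tx":0,"ty":0,"tz":0,"yaw":0},
    {"tx":0,"ty":0,"tz":0,"yaw":0},
    {"tx":0,"ty":0,"tz":0,"yaw":0},
    {"tx":0,"ty":0,"tz":0,"yaw":0},
    {"tx":0,"ty":0,"tz":0,"yaw":0},
    {"tx":0,"ty":0,"tz":0.4,"yaw":0},
  ],
)

```text
time_s: 5.1
position: [0.4817, 0.0565, 0.2257]
tool_rot: [[-0.484, 0.875, 0.001], [0.875, 0.484, -0.01], [-0.01, -0.004, -1.0]]
ft_force: [-11.7, 15.5, 45.5]
grip_width: -0.0001
```

Emit:
carry_out(
  rows=[
    {"tx":0,"ty":0,"tz":0.1,"yaw":0},
    {"tx":0,"ty":0,"tz":0,"yaw":0},
  ],
)

```text
time_s: 5.3
position: [0.4821, 0.056, 0.2262]
tool_rot: [[-0.484, 0.875, 0.004], [0.875, 0.484, -0.012], [-0.012, -0.002, -1.0]]
ft_force: [-0.5, -0.3, 0.0]
grip_width: 0.0001
```

```bash
python3 - <<'E'
from h import *
st()
F=[]
for i in range(2):
    im=env.get_image('scene')[:,:,::-1]; cv2.imwrite(f'pics/c{i}.png',im); F.append(face(im,s=1.7))
st()
F=[(255*(f/255.)**.7).astype('uint8') for f in F]
cv2.imwrite('pics/cf.png',np.hstack(F))
E
```

```text
t5.30 p [0.4821 0.056  0.2262] rig xy mm [  2.9 -10.6] xang 118.9 ft [-0.5 -0.3  0. ] w 0.0001 zax [ 0.004 -0.012 -1.   ]
t5.40 p [0.4821 0.0562 0.226 ] rig xy mm [  2.8 -10.6] xang 118.9 ft [-0.5 -1.   3.9] w 0.0 zax [ 0.004 -0.012 -1.   ]
```

View pics/cf.png

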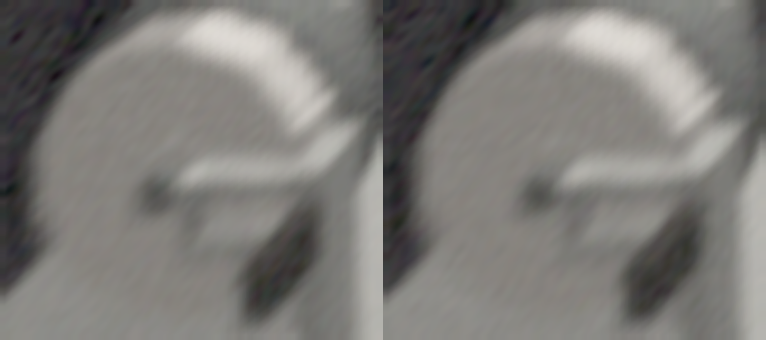

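```bash
python3 - <<'E'
from h import *
L=lambda n:cv2.imread(f'pics/{n}.png').astype(np.float32)
b=np.mean([L(f'b{i}') for i in range(4)],0); c=np.mean([L('c0'),L('c1')],0)
s=1.7
fb,fc=face(b,s=s),face(c,s=s)
d=np.clip(128+4*(fc-fb),0,255)
e=np.clip((cv2.GaussianBlur(fc,(0,0),1)-90)*2.5,0,255)
e2=np.clip((cv2.GaussianBlur(fb,(0,0),1)-90)*2.5,0,255)
t=env.get_image('top')[:,:,::-1]; cv2.imwrite('pics/c_top.png',t)
a=cv2.imread('pics/a_top.png')
z=lambda i:cv2.resize(i[182:252,245:323],(383,340),interpolation=cv2.INTER_CUBIC)
cv2.imwrite('pics/d.png',np.vstack([np.hstack([d,e]),np.hstack([e2,z(t)])]))
E
```

```text
Traceback (most recent call last):
  File "h.py", line 49, in face
    M=np.array([[proj(n,W(a,y,b)) for a in xs[::10]] for b in zs[::10]],np.float32)
                 ~~~~^^^^^^^^^^^^
  File "h.py", line 16, in proj
    p,f=cam(n); V=np.array(p['view']); c=V[:3,:3]@np.array(P)+V[:3,3]
        ~~~^^^
  File "h.py", line 4, in cam
    p=env.camera_params(n); f=240/np.tan(np.radians(p['vertical_fov'])/2)
ValueError: time passes only in moves, steps and waits
```

```bash
sed -i 's/^def cam(n):/from functools import lru_cache\n@lru_cache(None)\ndef cam(n):/' h.py
cat > d.py <<'E'
from h import *
L=lambda n:cv2.imread(f'pics/{n}.png').astype(np.float32)
b=np.mean([L(f'b{i}') for i in range(4)],0); c=np.mean([L('c0'),L('c1')],0)
s=1.7
fb,fc=face(b,s=s),face(c,s=s)
d=np.clip(128+4*(fc-fb),0,255)
e=np.clip((cv2.GaussianBlur(fc,(0,0),1)-90)*2.5,0,255)
e2=np.clip((cv2.GaussianBlur(fb,(0,0),1)-90)*2.5,0,255)
t=env.get_image('top')[:,:,::-1]; cv2.imwrite('pics/c_top.png',t)
z=lambda i:cv2.resize(i[182:252,245:323],(383,340),interpolation=cv2.INTER_CUBIC)
cv2.imwrite('pics/d.png',np.vstack([np.hstack([d,e]),np.hstack([e2,z(t)])]))
E
python3 d.py
```

```text
[ WARN:0@1.920] global loadsave.cpp:1063 imwrite_ Unsupported depth image for selected encoder is fallbacked to CV_8U.
```

View pics/d.png

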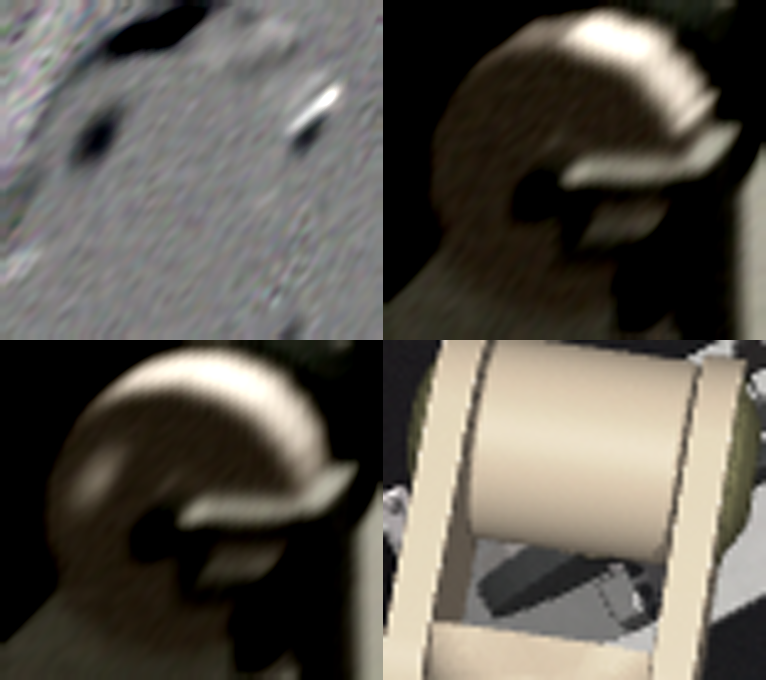

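The difference image confirms the hole has left its old spot at (95,135). No blob shows elsewhere, so it is hidden behind the bars or low down. A tick on the wheel's edge at about 22° turns with the wheel, so I'll measure it numerically.

```bash
python3 - <<'E'
from h import *
def samp(im,n,r,y,A):
    P=np.array([proj(n,W(r*np.cos(a),y,.125+r*np.sin(a))) for a in np.radians(A)],np.float32)
    g=cv2.cvtColor(im,cv2.COLOR_BGR2GRAY); return cv2.remap(g,P[:,0],P[:,1],cv2.INTER_LINEAR).ravel()
A=np.arange(8,140,4); print('rim',A)
for n in('a_scene','b0','b1','b2','b3','c1'):
    im=cv2.imread(f'pics/{n}.png')
    print(n,samp(im,'scene',.083,.004,A))
im=cv2.imread('pics/a_top.png');A=np.arange(30,170,4);print('top',A);print(samp(im,'top',.083,.004,A))
A=np.arange(0,360,10);print('ring',A)
for n in('a_scene','b3','c1'):
    im=cv2.GaussianBlur(cv2.imread(f'pics/{n}.png'),(0,0),.8)
    P=np.array([proj('scene',W(.006+.055*np.cos(a),.01,.126+.055*np.sin(a))) for a in np.radians(A)],np.float32)
    g=cv2.cvtColor(im,cv2.COLOR_BGR2GRAY);print(n,cv2.remap(g,P[:,0],P[:,1],cv2.INTER_LINEAR).ravel())
E
```

```text
rim [  8  12  16  20  24  28  32  36  40  44  48  52  56  60  64  68  72  76
  80  84  88  92  96 100 104 108 112 116 120 124 128 132 136]
a_scene [160 141 126 149 168 166 168 166 168 167 142 162 197 200 200 200 199 200
 201 202 201 195 177 172 174 170 176 167 159 149 136 122 100]
b0 [162 149 133 133 139 158 179 175 179 179 176 180 190 199 201 201 200 200
 200 196 191 191 191 188 190 186 185 173 156 130 105  84  76]
b1 [161 157 151 150 151 150 155 166 185 186 184 185 187 187 192 198 197 200
 200 201 200 194 183 178 179 174 178 169 159 149 137 125 110]
b2 [161 144 128 154 168 165 165 164 167 175 191 193 195 196 196 196 197 196
 196 196 197 196 195 189 179 169 166 145 131 126 124 122 120]
b3 [159 148 129 130 142 167 178 175 177 176 174 181 196 200 200 201 200 201
 199 194 192 192 192 191 190 181 166 136 115 108 108 113 117]
c1 [160 144 120 138 174 166 179 175 179 179 175 180 191 200 200 200 199 201
 199 191 163 139 135 132 136 130 125 112 102  99  98  97  95]
top [ 30  34  38  42  46  50  54  58  62  66  70  74  78  82  86  90  94  98
 102 106 110 114 118 122 126 130 134 138 142 146 150 154 158 162 166]
[171 171 171 172 193 222 228 228 228 228 229 229 229 229 229 227 119 212
 216 217 217 217 218 217 177 169 168 168 169 168 157 106 101 110 141]
ring [  0  10  20  30  40  50  60  70  80  90 100 110 120 130 140 150 160 170
 180 190 200 210 220 230 240 250 260 270 280 290 300 310 320 330 340 350]
a_scene [112 129 114 103 101 101 105 131 125 106 100 100 100 100 100 100 100 100
  99 100 100 101 100 100  99  99  98  97  96  95  91  88  93 103 104  96]
b3 [112 129 112 103 102 101 100 100 101 101 100  99 100 101 104 116 129 127
 107  99  99 100  98  99 100  99  98  97  96  96  92  88  92 103 104  96]
c1 [114 130 114 102 102 102 100 101  99  99 100 100  99  99  99  99  99 100
  99 100  99  99 100 100  99 100  97  97  97  94  92  88  93 104 105  98]
```

Emit:
carry_out(
  rows=[
    {"tx":0,"ty":0,"tz":-0.6,"yaw":0.01},
    {"tx":-1.2,"ty":0,"tz":0,"yaw":0},
    {"tx":0,"ty":0,"tz":0,"yaw":0},
  ],
)

```text
time_s: 5.75
position: [0.4881, 0.045, 0.232]
tool_rot: [[-0.474, 0.88, 0.002], [0.88, 0.474, -0.011], [-0.011, -0.003, -1.0]]
ft_force: [-0.1, 0.0, 0.1]
grip_width: -0.0002
```

Emit:
carry_out(
  rows=[
    {"tx":0,"ty":0,"tz":0.65,"yaw":0},
    {"tx":0,"ty":0,"tz":0.1,"yaw":0},
  ],
)

```text
time_s: 5.95
position: [0.4891, 0.0437, 0.2253]
tool_rot: [[-0.474, 0.881, 0.006], [0.881, 0.474, -0.013], [-0.014, -0.001, -1.0]]
ft_force: [-2.6, -2.5, 13.9]
grip_width: 0.0004
```

```bash
python3 -c "
from h import *
st()"
```

```text
t5.95 p [0.4891 0.0437 0.2253] rig xy mm [ 17.1 -10.6] xang 118.3 ft [-2.6 -2.5 13.9] w 0.0004 zax [ 0.006 -0.013 -1.   ]
```

Emit:
carry_out(
  rows=[
    {"tx":0.6,"ty":0,"tz":0.0,"yaw":-0.02},
    {"tx":0.6,"ty":0,"tz":0.05,"yaw":0},
    {"tx":0.6,"ty":0,"tz":0.05,"yaw":0},
    {"tx":0.6,"ty":0,"tz":0.05,"yaw":0},
    {"tx":0.6,"ty":0,"tz":0.05,"yaw":0},
  ],
)

```text
time_s: 6.45
position: [0.4753, 0.0682, 0.2257]
tool_rot: [[-0.49, 0.872, 0.012], [0.872, 0.49, -0.018], [-0.022, 0.002, -1.0]]
ft_force: [-1.4, -0.5, 7.1]
grip_width: 0.0001
```

```bash
cat > ring.py <<'E'
from h import *
import sys
st()
ims=[env.get_image('scene')[:,:,::-1] for _ in range(2)]
cv2.imwrite(f'pics/{sys.argv[1]}.png',ims[-1])
ref=np.minimum(cv2.imread('pics/c1.png'),cv2.imread('pics/b3.png')).astype(np.float32)  # hole-free face
d=(np.mean(ims,0)-ref).astype(np.float32).mean(2)
f=cv2.GaussianBlur(face(d,s=1),(0,0),2); f=cv2.resize(f,None,fx=1,fy=1)
f[:35]=0
zz,xx=np.mgrid[0:f.shape[0],0:f.shape[1]]; x=xx-100.; z=230-zz-125.
m=(np.hypot(x,z)<72)&(np.hypot(x,z)>30); f=np.where(m,f,0)
i=np.unravel_index(f.argmax(),f.shape); print('max',f.max(),'at',x[i],z[i])
w=np.where(f>f.max()*.5,f,0);cx,cz=(w*x).sum()/w.sum(),(w*z).sum()/w.sum()
print('blob',cx,cz,'ang raw',np.degrees(np.arctan2(cz,cx)),'corr',np.degrees(np.arctan2(cz-1,cx-6)),'r',np.hypot(cx-6,cz-1),'npx',(w>0).sum())
E
python3 ring.py e0
```

```text
t6.45 p [0.4753 0.0682 0.2257] rig xy mm [-11.  -10.5] xang 119.3 ft [-1.4 -0.5  7.1] w 0.0001 zax [ 0.012 -0.018 -1.   ]
max 33.564888 at 57.0 16.0
blob 55.65926971540168 16.409370481395246 ang raw 16.426480810869577 corr 17.23922086594209 r 51.99511291746471 npx 302
```

The hole turned up at about 17° after a 28 mm (18°) drag, so the brake had stopped it near 0°. I'll calibrate the blob offset on the earlier pictures and make one more drag to get an unobstructed reading.

Emit:
carry_out(
  rows=[
    {"tx":0,"ty":0,"tz":-0.6,"yaw":0},
    {"tx":-2.2,"ty":0,"tz":0,"yaw":0},
    {"tx":0,"ty":0,"tz":0,"yaw":0},
    {"tx":0,"ty":0,"tz":0.6,"yaw":0},
    {"tx":0,"ty":0,"tz":0.1,"yaw":0},
  ],
)

```text
time_s: 7.05
position: [0.486, 0.0491, 0.2257]
tool_rot: [[-0.491, 0.871, 0.014], [0.871, 0.491, -0.019], [-0.023, 0.003, -1.0]]
ft_force: [-3.6, -2.6, 17.8]
grip_width: -0.0002
```

```bash
sed -i '1,$!b' ring.py; python3 - <<'E'
from h import *
st()
from scipy.optimize import least_squares
L=lambda n:cv2.imread(f'pics/{n}.png').astype(np.float32)
ref=np.minimum(L('c1'),L('b3'))
refc=L('c1'); P=[]
for n in('a_scene','b0','b1','b2','b3'):
    f=cv2.GaussianBlur(face((L(n)-refc).mean(2),s=1),(0,0),2); f[:40]=0
    zz,xx=np.mgrid[0:f.shape[0],0:f.shape[1]]; x=xx-100.; z=230-zz-125.
    f=np.where((np.hypot(x,z)<72)&(np.hypot(x,z)>30),f,0); w=np.where(f>f.max()*.5,f,0)
    P.append(((w*x).sum()/w.sum(),(w*z).sum()/w.sum()));print(n,P[-1],f.max())
P=np.array(P); r=least_squares(lambda b:np.hypot(P[:,0]-b[0],P[:,1]-b[1])-55,[6,1]);print(r.x,r.fun)
print(np.degrees(np.arctan2(P[:,1]-r.x[1],P[:,0]-r.x[0])))
E
```

```text
t7.05 p [0.486  0.0491 0.2257] rig xy mm [ 10.8 -10.6] xang 119.4 ft [-3.6 -2.6 17.8] w -0.0002 zax [ 0.014 -0.019 -1.   ]
a_scene (np.float64(21.094700326780487), np.float64(46.488484694179235)) 39.66805
b0 (np.float64(-35.26893270206597), np.float64(31.92427138051139)) 39.328705
b1 (np.float64(-40.079265267982116), np.float64(25.66793151881048)) 38.89029
b2 (np.float64(-43.829335962593454), np.float64(18.770146406290102)) 39.99802
b3 (np.float64(-46.51966485169977), np.float64(11.172525519826609)) 38.1406
[ 5.21576339 -5.92901253] [-0.23016657  0.42455882  0.22686388 -0.08670268 -0.51131182]
[ 73.14676035 136.92387071 145.10111091 153.270131   161.70830513]
```

Emit:
carry_out(
  rows=[
    {"tx":0.6,"ty":0,"tz":0.0,"yaw":0},
    {"tx":0.6,"ty":0,"tz":0.05,"yaw":0},
    {"tx":0.6,"ty":0,"tz":0.05,"yaw":0},
    {"tx":0.6,"ty":0,"tz":0.05,"yaw":0},
    {"tx":0,"ty":0,"tz":0,"yaw":0},
  ],
)

```text
time_s: 7.55
position: [0.4729, 0.0718, 0.2254]
tool_rot: [[-0.491, 0.871, 0.018], [0.871, 0.491, -0.021], [-0.027, 0.005, -1.0]]
ft_force: [0.3, 0.4, 2.5]
grip_width: -0.0003
```

```bash
sed -i 's/cz-1,cx-6/cz+5.9,cx-5.2/;s/cx-6,cz-1/cx-5.2,cz+5.9/;s/^f\[:35\]=0/f[:40]=0/' ring.py; python3 ring.py e1
```

```text
t7.55 p [0.4729 0.0718 0.2254] rig xy mm [-15.3 -10.8] xang 119.4 ft [0.3 0.4 2.5] w -0.0003 zax [ 0.018 -0.021 -1.   ]
max 40.357903 at 50.0 26.0
blob 47.93991075132315 26.825194459359235 ang raw 29.2295746616237 corr 37.440642388940084 r 53.8297159887914 npx 364
```

Emit:
carry_out(
  rows=[
    {"tx":0,"ty":0,"tz":0.1,"yaw":0},
    {"tx":-0.6,"ty":0,"tz":0.05,"yaw":0},
    {"tx":-0.6,"ty":0,"tz":0.05,"yaw":0},
    {"tx":-0.6,"ty":0,"tz":0.05,"yaw":0},
    {"tx":-0.6,"ty":0,"tz":0.05,"yaw":0},
    {"tx":-0.5,"ty":0,"tz":0,"yaw":0},
    {"tx":0,"ty":0,"tz":0,"yaw":0},
  ],
)

```text
time_s: 8.35
position: [0.4888, 0.0437, 0.2257]
tool_rot: [[-0.49, 0.872, 0.022], [0.871, 0.49, -0.024], [-0.032, 0.007, -0.999]]
ft_force: [0.5, -0.5, 3.3]
grip_width: -0.0001
```

```bash
python3 ring.py e2
```

```text
t8.35 p [0.4888 0.0437 0.2257] rig xy mm [ 16.9 -10.9] xang 119.3 ft [ 0.5 -0.5  3.3] w -0.0001 zax [ 0.022 -0.024 -0.999]
max 25.51401 at 58.0 15.0
blob 58.66773173133113 14.595173899402097 ang raw 13.970265977579853 corr 20.972755381559374 r 57.26124771309412 npx 267
```

Emit:
carry_out(
  rows=[
    {"tx":0,"ty":0,"tz":-0.6,"yaw":0},
    {"tx":2.9,"ty":0,"tz":0,"yaw":0},
    {"tx":0,"ty":0,"tz":0,"yaw":0},
    {"tx":0,"ty":0,"tz":0.65,"yaw":0},
  ],
)

```text
time_s: 8.85
position: [0.4737, 0.0707, 0.2249]
tool_rot: [[-0.491, 0.871, 0.022], [0.871, 0.491, -0.024], [-0.031, 0.007, -0.999]]
ft_force: [-5.7, 3.8, 48.6]
grip_width: -0.0001
```

```bash
python3 -c "
from h import *
st()"
```

```text
t8.85 p [0.4737 0.0707 0.2249] rig xy mm [-14.  -10.7] xang 119.4 ft [-5.7  3.8 48.6] w -0.0001 zax [ 0.022 -0.024 -0.999]
```

Emit:
carry_out(
  rows=[
    {"tx":-0.55,"ty":0,"tz":0,"yaw":0},
    {"tx":-0.55,"ty":0,"tz":0.03,"yaw":0},
    {"tx":-0.55,"ty":0,"tz":0.03,"yaw":0},
    {"tx":-0.5,"ty":0,"tz":0.03,"yaw":0},
    {"tx":-0.4,"ty":0,"tz":0.03,"yaw":0},
    {"tx":0,"ty":0,"tz":0,"yaw":0},
  ],
)

```text
time_s: 9.45
position: [0.4881, 0.0454, 0.2259]
tool_rot: [[-0.49, 0.871, 0.025], [0.871, 0.491, -0.026], [-0.035, 0.009, -0.999]]
ft_force: [-0.5, -0.7, 4.1]
grip_width: -0.0002
```

```bash
python3 ring.py e3
```

```text
t9.45 p [0.4881 0.0454 0.2259] rig xy mm [ 15.1 -10.6] xang 119.4 ft [-0.5 -0.7  4.1] w -0.0002 zax [ 0.025 -0.026 -0.999]
max 14.271298 at 54.0 -16.0
blob 54.296845384946415 -11.288341575089571 ang raw -11.744519224289611 corr -6.263102505731317 r 49.391643541019896 npx 217
```

Emit:
carry_out(
  rows=[
    {"tx":0.2,"ty":0,"tz":0.03,"yaw":0},
    {"tx":0.15,"ty":0,"tz":0.03,"yaw":0},
    {"tx":0,"ty":0,"tz":0,"yaw":0},
  ],
)

```text
time_s: 9.85
position: [0.486, 0.0491, 0.2262]
tool_rot: [[-0.491, 0.871, 0.026], [0.87, 0.492, -0.027], [-0.036, 0.01, -0.999]]
ft_force: [-0.9, -0.3, 3.2]
grip_width: -0.0001
```

```bash
python3 ring.py e4
```

```text
t9.85 p [0.486  0.0491 0.2262] rig xy mm [ 10.9 -10.7] xang 119.4 ft [-0.9 -0.3  3.2] w -0.0001 zax [ 0.026 -0.027 -0.999]
max 7.4456134 at 67.0 26.0
blob 48.18239273117613 -5.129340010136684 ang raw -6.076634766677234 corr 1.0271841877353263 r 42.98930101452033 npx 220
```

Dead reckoning puts the hole at about +1°, and almost nothing of it shows through the slot any more. I'll lift off straight up and go to the door.

Emit:
carry_out(
  rows=[
    {"tx":0,"ty":0,"tz":-1.0,"yaw":0},
    {"tx":0,"ty":0,"tz":-3,"yaw":0},
    {"tx":-3.9,"ty":-2.2,"tz":0,"yaw":0},
    {"tx":-3.9,"ty":-2.2,"tz":0,"yaw":0},
    {"tx":-3.9,"ty":-2.2,"tz":0,"yaw":0},
    {"tx":-3.9,"ty":-2.2,"tz":0,"yaw":0},
    {"tx":-3.9,"ty":-2.2,"tz":0,"yaw":0},
    {"tx":-3.9,"ty":-2.2,"tz":0,"yaw":0},
    {"tx":-3.9,"ty":-2.2,"tz":0,"yaw":0},
    {"tx":0,"ty":0,"tz":0,"yaw":0},
  ],
  jaw=-1,
)

```text
time_s: 10.95
position: [0.4852, -0.2721, 0.2773]
tool_rot: [[-0.497, 0.867, 0.024], [0.867, 0.498, -0.023], [-0.032, 0.01, -0.999]]
ft_force: [0.3, 0.6, -0.8]
grip_width: 0.0851
```

```bash
python3 - <<'E'
from h import *
st()
a=cv2.imread('pics/a_top.png')
im=env.get_image('top')[:,:,::-1];cv2.imwrite('pics/g_top.png',im)
for name,i in(('a',a),('g',im)):
    g=cv2.cvtColor(i,cv2.COLOR_BGR2GRAY); roi=np.zeros_like(g)
    cv2.line(roi,(399,203),(467,236),255,9); 
    v,u=np.nonzero((g>185)&(roi>0)); 
    if len(u)<30: print(name,len(u));continue
    l=cv2.fitLine(np.stack([u,v],1).astype(np.float32),cv2.DIST_HUBER,0,.1,.01).ravel()
    t=((u-l[2])*l[0]+(v-l[3])*l[1]); 
    e=[onz('top',*(l[2:]+k*l[:2]),.172)[:2] for k in(np.percentile(t,1),np.percentile(t,99))]
    d=e[1]-e[0];print(name,len(u),e,np.degrees(np.arctan2(d[1],d[0])),np.linalg.norm(d))
E
```

```text
t10.95 p [ 0.4852 -0.2721  0.2773] rig xy mm [ 289.6 -170.3] xang 119.8 ft [ 0.3  0.6 -0.8] w 0.0851 zax [ 0.024 -0.023 -0.999]
a 227 [array([ 0.52824825, -0.22170685]), array([ 0.44798483, -0.40743671])] -113.37165451953862 0.202330906020039
g 180 [array([ 0.52863355, -0.22249086]), array([ 0.43979647, -0.40641598])] -115.78085964184544 0.20425590287079876
```

Emit:
carry_out(
  rows=[
    {"tx":0,"ty":0,"tz":0,"yaw":0.133},
    {"tx":0,"ty":0,"tz":0,"yaw":0.133},
    {"tx":0,"ty":0,"tz":0,"yaw":0.133},
    {"tx":0,"ty":0,"tz":0,"yaw":0.133},
    {"tx":0,"ty":0,"tz":0,"yaw":0.133},
    {"tx":0,"ty":0,"tz":0,"yaw":0.133},
    {"tx":0,"ty":0,"tz":0,"yaw":0.133},
    {"tx":-3.7,"ty":1.9,"tz":0,"yaw":0},
    {"tx":0,"ty":0,"tz":0,"yaw":0},
  ],
)

```text
time_s: 11.9
position: [0.4882, -0.2997, 0.2805]
tool_rot: [[0.423, 0.906, 0.024], [0.906, -0.423, -0.015], [-0.004, 0.028, -1.0]]
ft_force: [-0.6, 1.0, 0.3]
grip_width: 0.0856
```

```bash
cat >> h.py <<'E'
def to(x,y,z=None,ang=None):
    p,R=st(); d=np.array([x,y,p[2] if z is None else z])-p
    print('cm',np.round(R.T@d*100,2),'yaw', None if ang is None else np.round(-np.radians(ang-np.degrees(np.arctan2(R[1,0],R[0,0]))),3))
E
python3 -c "
from h import *
to(.488,-.3135,.154,66.5); print(env.observe()['q'])"
```

```text
t11.90 p [ 0.4882 -0.2997  0.2805] rig xy mm [ 315.  -181.3] xang 65.0 ft [-0.6  1.   0.3] w 0.0856 zax [ 0.024 -0.015 -1.   ]
cm [-1.21  0.21 12.67] yaw -0.027
[-43.514859    22.09365749  67.55035891   0.30602049  88.75411178
 -18.47840501]
```

Emit:
carry_out(
  rows=[
    {"tx":-1.2,"ty":0.2,"tz":2.7,"yaw":-0.025},
    {"tx":0,"ty":0,"tz":4,"yaw":0},
    {"tx":0,"ty":0,"tz":4,"yaw":0},
    {"tx":0,"ty":0,"tz":1.5,"yaw":0},
    {"tx":0,"ty":0,"tz":0,"yaw":0},
  ],
)

```text
time_s: 12.4
position: [0.4897, -0.307, 0.1574]
tool_rot: [[0.394, 0.919, 0.027], [0.919, -0.394, -0.015], [-0.003, 0.031, -1.0]]
ft_force: [0.6, 0.1, 0.6]
grip_width: 0.0851
```

```bash
python3 -c "
from h import *
to(.488,-.3135,.154,66.5)"
```

```text
t12.40 p [ 0.4897 -0.307   0.1574] rig xy mm [ 322.1 -183.6] xang 66.8 ft [0.6 0.1 0.6] w 0.0851 zax [ 0.027 -0.015 -1.   ]
cm [-0.67  0.09  0.34] yaw 0.005
```

Emit:
carry_out(
  rows=[
    {"tx":-0.7,"ty":0.1,"tz":0.5,"yaw":0},
    {"tx":0,"ty":0,"tz":0,"yaw":0},
  ],
)

```text
time_s: 12.6
position: [0.4887, -0.313, 0.1539]
tool_rot: [[0.392, 0.92, 0.028], [0.92, -0.392, -0.016], [-0.003, 0.032, -0.999]]
ft_force: [0.9, 0.6, 0.8]
grip_width: 0.0855
```

Emit:
carry_out(
  rows=[
    {"tx":0,"ty":0,"tz":0,"yaw":0},
    {"tx":0,"ty":0,"tz":0,"yaw":0},
    {"tx":0,"ty":0,"tz":0,"yaw":0},
    {"tx":0,"ty":0,"tz":0,"yaw":0},
    {"tx":0,"ty":0,"tz":0,"yaw":0},
    {"tx":0,"ty":0,"tz":0,"yaw":0},
  ],
  jaw=1,
  squeeze=35,
)

```text
time_s: 13.2
position: [0.4893, -0.3134, 0.1574]
tool_rot: [[0.392, 0.919, 0.032], [0.92, -0.391, -0.019], [-0.005, 0.037, -0.999]]
ft_force: [0.3, -0.4, 0.2]
grip_width: 0.0074
```

```bash
python3 -c "
from h import *
to(.488,-.3135,.154,66.5)"
```

```text
t13.20 p [ 0.4893 -0.3134  0.1574] rig xy mm [ 327.5 -187.1] xang 66.9 ft [ 0.3 -0.4  0.2] w 0.0074 zax [ 0.032 -0.019 -0.999]
cm [-0.06 -0.13  0.33] yaw 0.007
```

Emit:
carry_out(
  rows=[
    {"tx":0,"ty":0,"tz":-2,"yaw":0},
    {"tx":0,"ty":0,"tz":-4,"yaw":0},
    {"tx":0,"ty":0,"tz":-4.5,"yaw":0},
    {"tx":0,"ty":0,"tz":-4.5,"yaw":0},
    {"tx":0,"ty":0,"tz":-4.5,"yaw":0},
    {"tx":0,"ty":0,"tz":-4.5,"yaw":0},
  ],
)

```text
time_s: 13.8
position: [0.4802, -0.3076, 0.3945]
tool_rot: [[0.392, 0.92, 0.014], [0.92, -0.392, -0.001], [0.005, 0.013, -1.0]]
ft_force: [1.3, -0.8, -3.5]
grip_width: 0.0072
```

```bash
python3 - <<'E'
from h import *
to(.5714,.3122,.39,66.5)
snap('l')
a=cv2.imread('pics/l_top.png');b=cv2.imread('pics/l_scene.png')
m=np.hstack([a[130:330,380:580],b[150:350,130:330]]);cv2.imwrite('pics/lz.png',cv2.resize(m,(800,400),interpolation=cv2.INTER_CUBIC))
E
```

```text
t13.80 p [ 0.4802 -0.3076  0.3945] rig xy mm [ 318.  -192.2] xang 66.9 ft [ 1.3 -0.8 -3.5] w 0.0072 zax [ 0.014 -0.001 -1.   ]
cm [ 60.59 -15.92   0.51] yaw 0.007
```

View pics/lz.png

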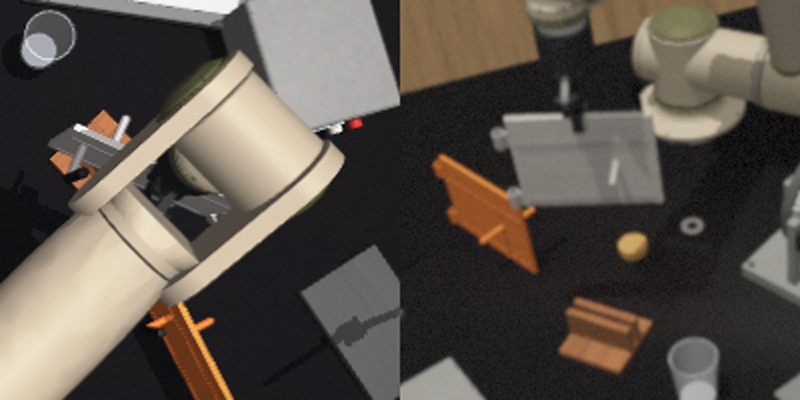

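Emit:
carry_out(
  rows=[
    {"tx":3,"ty":-0.8,"tz":0,"yaw":0},
    {"tx":4.7,"ty":-1.25,"tz":0,"yaw":0},
    {"tx":4.7,"ty":-1.25,"tz":0,"yaw":0},
    {"tx":4.7,"ty":-1.25,"tz":0,"yaw":0},
    {"tx":4.7,"ty":-1.25,"tz":0,"yaw":0},
    {"tx":4.7,"ty":-1.25,"tz":0,"yaw":0},
    {"tx":4.7,"ty":-1.25,"tz":0,"yaw":0},
    {"tx":4.7,"ty":-1.25,"tz":0,"yaw":0},
    {"tx":4.7,"ty":-1.25,"tz":0,"yaw":0},
    {"tx":4.7,"ty":-1.25,"tz":0,"yaw":0},
    {"tx":4.7,"ty":-1.25,"tz":0,"yaw":0},
    {"tx":3,"ty":-0.8,"tz":0,"yaw":0},
  ],
)

```text
time_s: 15.1
position: [0.5604, 0.2471, 0.3765]
tool_rot: [[0.4, 0.916, -0.007], [0.916, -0.4, -0.004], [-0.006, -0.005, -1.0]]
ft_force: [0.4, -1.1, -4.1]
grip_width: 0.0073
```

```bash
python3 -c "
from h import *
to(.5714,.3122,.24,66.5)"
```

```text
t15.10 p [0.5604 0.2471 0.3765] rig xy mm [-124.4  151.9] xang 66.4 ft [ 0.4 -1.1 -4.1] w 0.0073 zax [-0.007 -0.004 -1.   ]
cm [ 6.49 -1.53 13.62] yaw -0.002
```

Emit:
carry_out(
  rows=[
    {"tx":3.5,"ty":-0.8,"tz":0,"yaw":0},
    {"tx":3,"ty":-0.7,"tz":0,"yaw":0},
    {"tx":0,"ty":0,"tz":4,"yaw":0},
    {"tx":0,"ty":0,"tz":4.5,"yaw":0},
    {"tx":0,"ty":0,"tz":4.5,"yaw":0},
    {"tx":0,"ty":0,"tz":0,"yaw":0},
  ],
)

```text
time_s: 15.7
position: [0.5692, 0.3209, 0.2302]
tool_rot: [[0.393, 0.919, -0.021], [0.92, -0.393, -0.007], [-0.014, -0.016, -1.0]]
ft_force: [-0.1, -1.0, -4.6]
grip_width: 0.0075
```

```bash
python3 - <<'E'
from h import *
to(.5323,.2899,.22,66.5)
snap('m')
a=cv2.imread('pics/m_top.png');b=cv2.imread('pics/m_scene.png')
print(proj('top',W(-.105,.055,.178)),proj('scene',W(-.105,.055,.178)),proj('scene',W(-.105,.055,.068)))
u,v=np.int32(proj('top',W(-.105,.055,.178)));p,q=np.int32(proj('scene',W(-.105,.055,.12)))
A=a[v-50:v+30,u-50:u+30];B=b[q-60:q+40,p-30:p+70];print(u-50,v-50,p-30,q-60)
cv2.imwrite('pics/mz.png',np.hstack([cv2.resize(A,(400,400),interpolation=cv2.INTER_CUBIC),cv2.resize(B,(400,400),interpolation=cv2.INTER_CUBIC)]))
E
```

```text
t15.70 p [0.5692 0.3209 0.2302] rig xy mm [-184.2  196.1] xang 66.9 ft [-0.1 -1.  -4.6] w 0.0075 zax [-0.021 -0.007 -1.   ]
cm [-4.29 -2.16  1.12] yaw 0.006
[245.96070609 214.95574385] [371.93227116 225.76859892] [370.31198277 250.27781158]
195 164 341 178
```

View pics/mz.png

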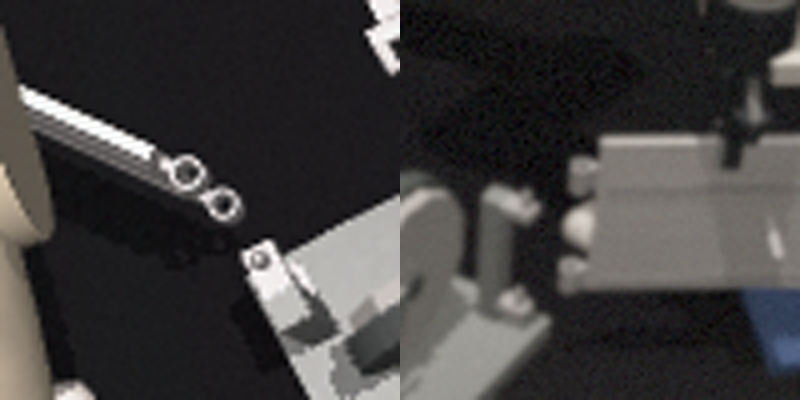

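The top view shows both knuckle rings clearly, the upper at (232.4,198.6) and the lower at (239.6,204.6), with the pin tip at (246.8,216.2).

```bash
cat > k.py <<'E'
from h import *
def dark(g,u,v,r=2.3):
    for _ in range(6):
        yy,xx=np.mgrid[0:g.shape[0],0:g.shape[1]]; m=np.hypot(xx-u,yy-v)<r
        w=np.where(m,np.clip(200.-g,0,None),0); u,v=(w*xx).sum()/w.sum(),(w*yy).sum()/w.sum()
    return u,v
def rel(img,up,lo,pin,tz):
    g=cv2.resize(cv2.cvtColor(img,cv2.COLOR_BGR2GRAY),None,fx=1,fy=1).astype(float)
    zb=tz-.145
    a,b=dark(g,*up),dark(g,*lo)
    U=onz('top',*a,zb+.135)[:2];Lw=onz('top',*b,zb+.025)[:2];P=onz('top',*pin,.178)[:2]
    print('px',np.round(a,1),np.round(b,1)); print('up',U,'lo',Lw,'pin',P,'model pin',W(-.105,.055,0)[:2])
    for n,q in(('up',U),('lo',Lw)): d=q-P; print(n,'from pin mm world',np.round(d*1e3,1),'rig',np.round([d@X*1e3,d@Y*1e3],1))
    return U,Lw,P
if __name__=='__main__':
    np.set_printoptions(precision=4,suppress=True)
    rel(cv2.imread('pics/m_top.png'),(232.4,198.6),(239.6,204.6),(246.8,216.2),.2302)
    p=np.array([.5692,.3209]);d=np.array([.393,.92]);print('dead reckoned axis',p-.1174*d)
E
python3 k.py
```

```text
px [232.3 198.3] [239.3 204.4]
up [0.5229 0.2116] lo [0.5212 0.2118] pin [0.4826 0.18  ] model pin [0.4858 0.1823]
up from pin mm world [40.4 31.7] rig [-7.5 50.8]
lo from pin mm world [38.6 31.9] rig [-8.6 49.3]
dead reckoned axis [0.5231 0.2129]
```

```bash
python3 - <<'E'
from h import *
g=cv2.cvtColor(cv2.imread('pics/m_top.png'),cv2.COLOR_BGR2GRAY)
print('cols',list(range(240,256)))
for v in range(208,224): print(v,' '.join('%3d'%x for x in g[v,240:256]))
for z in(.16,.178): print(z,proj('top',W(-.105,.055,z)))
for x,y in((-.114,.064),(-.096,.064)): print('bracket corner',proj('top',W(x,y,.16)))
E
```

```text
cols [240, 241, 242, 243, 244, 245, 246, 247, 248, 249, 250, 251, 252, 253, 254, 255]
208  79  71  55  29  27  25  26  27  28  29  26  29  24  28  27  28
209  31  32  28  28  27  28  28  27  28  28  27  27  28  29  29  29
210  15  20  30  27  26  27  27  26  28  26  26  29  27  28  29  27
211  17  18  25  25  26  26  28  27  28  27  27  26  29  24  25  27
212  14  17  16  25  29  27  27 134 234 143  38  28  26  24  25  22
213  14  17  19  28  28 137 232 234 237 236  75  30  26  27  75 168
214  16  26  26 133 235 207 160 156 204 237 144  39  74 159 187 183
215  27  24  27 135 237 150 235 150 120 236 237 127 185 185 185 184
216  27  26  29  86 234 136 169 129 102 205 238 176 185 216 176 184
217  26  26  26  33 144 162 127  92 162 234 237 237 173 235 237 219
218  28  26  28  28  42 232 237 236 236 237 237 239 177 183 237 239
219  28  23  25  26 122 216 238 239 239 238 237 238 238 115 174 238
220  26  27  27  26  67 185 235 239 239 239 237 237 239 185 129 237
221  26  26  25  26  19 117 187 237 240 240 238 242 199 191 133 129
222  27  28  27  27  17  49 121 234 240 234 213 214 193 192 190  83
223  27  29  27  18  16  17 107 208 239 212 194 192 192 191 193 132
0.16 [246.97347251 215.64853781]
0.178 [245.96070609 214.95574385]
bracket corner [242.3750267  214.25828221]
bracket corner [248.40633778 211.06571257]
```

The pin tip's pixel, about (246.0,215.1), matches my rig model, so I'll use that. Now I'll move in level.

Emit:
carry_out(
  rows=[
    {"tx":-1.5,"ty":-0.8,"tz":0,"yaw":0},
    {"tx":-1.5,"ty":-0.8,"tz":0,"yaw":0},
    {"tx":-0.8,"ty":-0.4,"tz":0.0,"yaw":0},
  ],
)

```text
time_s: 16.1
position: [0.5418, 0.295, 0.2471]
tool_rot: [[0.393, 0.919, 0.008], [0.919, -0.393, 0.003], [0.005, 0.006, -1.0]]
ft_force: [-0.0, 0.7, -3.7]
grip_width: 0.0074
```

```bash
cat > m.py <<'E'
from h import *
import sys
from k import dark
np.set_printoptions(precision=4,suppress=True)
p,R=st(); img=env.get_image('top')[:,:,::-1]; cv2.imwrite(f'pics/{sys.argv[1]}.png',img)
g=cv2.cvtColor(img,cv2.COLOR_BGR2GRAY).astype(float)
ax=p-R[:,0]*.1174+R[:,2]*.0; zb=p[2]-.145
up=-R[:,2]
U0=ax+up*(-.01); L0=ax-up*.12
pin=np.array([.4854,.1821])
for n,q in(('up',U0),('lo',L0)):
    a=dark(g,*proj('top',q)); w=onz('top',*a,q[2])[:2]
    d=pin-w; dd=pin-q[:2]
    print(n,'px',np.round(a,1),'img->pin tool mm',np.round([d@R[:2,0]*1e3,d@R[:2,1]*1e3],1),'reckoned',np.round([dd@R[:2,0]*1e3,dd@R[:2,1]*1e3],1))
E
python3 m.py m1
```

```text
t16.10 p [0.5418 0.295  0.2471] rig xy mm [-175.3  159.5] xang 66.8 ft [-0.   0.7 -3.7] w 0.0074 zax [ 0.008  0.003 -1.   ]
up px [241.1 208.6] img->pin tool mm [-7.6 -7.9] reckoned [-8.7 -7.5]
lo px [245.  211.4] img->pin tool mm [-16.1  -9.5] reckoned [-9.3 -8.1]
```

Emit:
carry_out(
  rows=[
    {"tx":-0.5,"ty":-0.45,"tz":0.8,"yaw":0},
    {"tx":-0.3,"ty":-0.3,"tz":0.8,"yaw":0},
  ],
)

```text
time_s: 16.35
position: [0.5334, 0.2905, 0.236]
tool_rot: [[0.394, 0.919, 0.017], [0.919, -0.394, 0.006], [0.012, 0.014, -1.0]]
ft_force: [0.6, 0.1, -3.3]
grip_width: 0.0069
```

```bash
python3 m.py m2
```

```text
t16.35 p [0.5334 0.2905 0.236 ] rig xy mm [-175.5  150. ] xang 66.8 ft [ 0.6  0.1 -3.3] w 0.0069 zax [ 0.017  0.006 -1.   ]
up px [243.4 212.4] img->pin tool mm [-0.4 -2. ] reckoned [-1.3 -1.5]
lo px [247.  215.7] img->pin tool mm [-8.2 -1.5] reckoned [-2.6 -3.1]
```

Emit:
carry_out(
  rows=[
    {"tx":-0.1,"ty":-0.15,"tz":1.0,"yaw":0},
    {"tx":0,"ty":0,"tz":0.6,"yaw":0},
  ],
)

```text
time_s: 16.6
position: [0.532, 0.2905, 0.2187]
tool_rot: [[0.394, 0.919, 0.018], [0.919, -0.394, 0.006], [0.012, 0.014, -1.0]]
ft_force: [0.4, 0.1, -4.8]
grip_width: 0.0076
```

```bash
python3 m.py m3
```

```text
t16.60 p [0.532  0.2905 0.2187] rig xy mm [-176.2  148.8] xang 66.8 ft [ 0.4  0.1 -4.8] w 0.0076 zax [ 0.018  0.006 -1.   ]
up px [244.1 213.7] img->pin tool mm [-0.7 -0.3] reckoned [-0.8 -0.3]
lo px [247.9 216.5] img->pin tool mm [-8. -1.] reckoned [-2.1 -1.8]
```

Emit:
carry_out(
  rows=[
    {"tx":-0.12,"ty":-0.1,"tz":0.5,"yaw":0},
    {"tx":0,"ty":0,"tz":0.5,"yaw":0},
  ],
)

```text
time_s: 16.85
position: [0.5313, 0.2901, 0.2073]
tool_rot: [[0.394, 0.919, 0.017], [0.919, -0.394, 0.006], [0.012, 0.014, -1.0]]
ft_force: [-0.6, -0.3, -3.9]
grip_width: 0.0071
```

```bash
python3 m.py m4
```

```text
t16.85 p [0.5313 0.2901 0.2073] rig xy mm [-176.2  147.9] xang 66.8 ft [-0.6 -0.3 -3.9] w 0.0071 zax [ 0.017  0.006 -1.   ]
up px [245.1 214.4] img->pin tool mm [ 0.2 -0.1] reckoned [-0.   0.2]
lo px [248.5 216.8] img->pin tool mm [-8.2 -1.3] reckoned [-1.4 -1.3]
```

Emit:
carry_out(
  rows=[
    {"tx":0,"ty":0,"tz":0.5,"yaw":0},
    {"tx":0,"ty":0,"tz":0.4,"yaw":0},
  ],
)

```text
time_s: 17.1
position: [0.5315, 0.2902, 0.1971]
tool_rot: [[0.394, 0.919, 0.017], [0.919, -0.394, 0.006], [0.012, 0.013, -1.0]]
ft_force: [-0.3, 1.6, -2.9]
grip_width: 0.0072
```

```bash
python3 m.py m5
```

```text
t17.10 p [0.5315 0.2902 0.1971] rig xy mm [-176.2  148.2] xang 66.8 ft [-0.3  1.6 -2.9] w 0.0072 zax [ 0.017  0.006 -1.   ]
up px [245.4 215.2] img->pin tool mm [-0.1  1.1] reckoned [-0.3  0. ]
lo px [249.8 216.4] img->pin tool mm [-6.9 -4.1] reckoned [-1.6 -1.4]
```

Emit:
carry_out(
  rows=[
    {"tx":0,"ty":0,"tz":0.3,"yaw":0},
    {"tx":0,"ty":0,"tz":0.2,"yaw":0},
  ],
)

```text
time_s: 17.35
position: [0.5328, 0.2913, 0.1938]
tool_rot: [[0.394, 0.919, 0.022], [0.919, -0.394, 0.009], [0.017, 0.017, -1.0]]
ft_force: [-0.6, 3.2, 6.4]
grip_width: 0.0075
```

Emit:
carry_out(
  rows=[
    {"tx":0,"ty":0,"tz":0,"yaw":0},
    {"tx":0,"ty":0,"tz":0,"yaw":0},
    {"tx":0,"ty":0,"tz":0,"yaw":0},
    {"tx":0,"ty":0,"tz":0,"yaw":0},
  ],
  jaw=-1,
)

```text
time_s: 17.75
position: [0.5335, 0.2914, 0.1952]
tool_rot: [[0.394, 0.919, 0.025], [0.919, -0.394, 0.01], [0.019, 0.019, -1.0]]
ft_force: [-0.1, 0.0, -0.8]
grip_width: 0.0655
```

Emit:
carry_out(
  rows=[
    {"tx":0,"ty":0,"tz":-3,"yaw":0},
    {"tx":0,"ty":0,"tz":-4,"yaw":0},
    {"tx":0,"ty":0,"tz":-2,"yaw":0},
  ],
)

```text
time_s: 18.05
position: [0.5302, 0.29, 0.2846]
tool_rot: [[0.394, 0.919, 0.018], [0.919, -0.394, 0.007], [0.013, 0.013, -1.0]]
ft_force: [1.0, 0.1, 0.8]
grip_width: 0.0855
```

```bash
python3 - <<'E'
from h import *
st();snap('n')
a=cv2.imread('pics/n_top.png');b=cv2.imread('pics/n_scene.png')
pin=W(-.105,.055,0)[:2]
for A in (60,66.8,73):
    d=np.array([np.cos(np.radians(A)),np.sin(np.radians(A))]);n=np.array([-d[1],d[0]])
    h=pin+d*.195+n*.045
    print(A,'door z top: axis/free px top',proj('top',[*pin,.185]),proj('top',[*(pin+d*.22),.21]),'scene',proj('scene',[*pin,.185]),proj('scene',[*(pin+d*.22),.21]),proj('scene',[*(pin+d*.22),.05]),'handle top',proj('top',[*h,.235]),h)
A=a[130:230,170:270];B=b[170:270,340:440]
cv2.imwrite('pics/nz.png',np.hstack([cv2.resize(A,(400,400),interpolation=cv2.INTER_CUBIC),cv2.resize(B,(400,400),interpolation=cv2.INTER_CUBIC)]))
E
```

```text
t18.05 p [0.5302 0.29   0.2846] rig xy mm [-176.6  146.9] xang 66.8 ft [1.  0.1 0.8] w 0.0855 zax [ 0.018  0.007 -1.   ]
60 door z top: axis/free px top [245.55898258 214.68094203] [170.7978567  168.76501937] scene [372.03948385 224.13777525] [439.72375684 221.84366566] [433.31568944 257.77610147] handle top [166.51908809 187.22083352] [0.5442838  0.37363515]
66.8 door z top: axis/free px top [245.55898258 214.68094203] [165.80836056 177.70841363] scene [372.03948385 224.13777525] [438.66842765 216.92200142] [432.40466102 252.74609249] handle top [163.86821062 196.35360667] [0.52121253 0.37921898]
73 door z top: axis/free px top [245.55898258 214.68094203] [162.20530382 186.32404037] scene [372.03948385 224.13777525] [436.92651119 212.54906234] [430.8362289  248.27023989] handle top [162.41034982 204.90109454] [0.49973372 0.38189635]
```

View pics/nz.png

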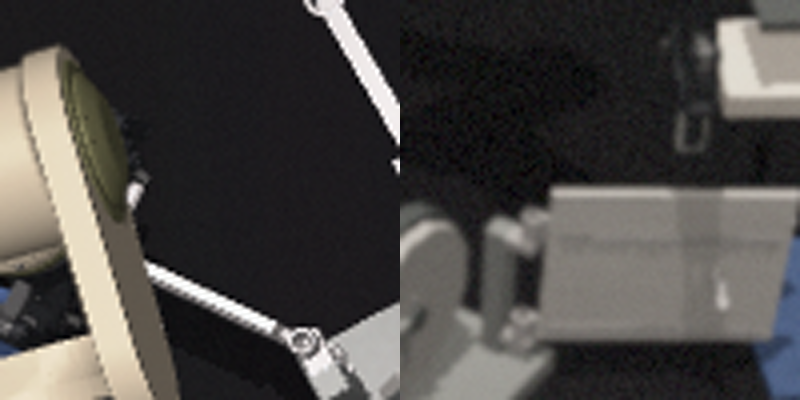

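The door is hung: both knuckles sit on their brackets, and its free corner at scene (439.5,217) matches the prediction for a seated door at 66.8° yaw (127° open). Next I'll turn the gripper 90° so I can take the post handle with the jaws along the door.

Emit:
carry_out(
  rows=[
    {"tx":0,"ty":0,"tz":0,"yaw":-0.143},
    {"tx":0,"ty":0,"tz":0,"yaw":-0.143},
    {"tx":0,"ty":0,"tz":0,"yaw":-0.143},
    {"tx":0,"ty":0,"tz":0,"yaw":-0.143},
    {"tx":0,"ty":0,"tz":0,"yaw":-0.143},
    {"tx":0,"ty":0,"tz":0,"yaw":-0.143},
    {"tx":0,"ty":0,"tz":0,"yaw":-0.143},
    {"tx":0,"ty":0,"tz":0,"yaw":-0.143},
    {"tx":0,"ty":0,"tz":0,"yaw":-0.143},
    {"tx":0,"ty":0,"tz":0,"yaw":-0.143},
    {"tx":0,"ty":0,"tz":0,"yaw":-0.143},
  ],
)

```text
time_s: 19.25
position: [0.5281, 0.2886, 0.2706]
tool_rot: [[-0.942, 0.335, 0.001], [0.335, 0.942, 0.001], [-0.001, 0.001, -1.0]]
ft_force: [0.1, -0.7, 1.2]
grip_width: 0.0851
```

```bash
python3 -c "
from h import *
to(.5212,.3792,.27,156.8)"
```

```text
t19.25 p [0.5281 0.2886 0.2706] rig xy mm [-176.5  144.4] xang 160.5 ft [ 0.1 -0.7  1.2] w 0.0851 zax [ 0.001  0.001 -1.   ]
cm [3.68 8.31 0.07] yaw 0.064
```

Emit:
carry_out(
  rows=[
    {"tx":1.9,"ty":4.2,"tz":0,"yaw":0.06},
    {"tx":1.5,"ty":4.1,"tz":0,"yaw":0},
    {"tx":0,"ty":0,"tz":0,"yaw":0},
  ],
)

```text
time_s: 19.55
position: [0.526, 0.3793, 0.2664]
tool_rot: [[-0.922, 0.387, -0.004], [0.387, 0.922, -0.002], [0.003, -0.003, -1.0]]
ft_force: [0.1, -0.6, -0.1]
grip_width: 0.0856
```

```bash
python3 - <<'E'
from h import *
to(.5212,.3792,.207,156.8)
im=env.get_image('scene')[:,:,::-1];cv2.imwrite('pics/o.png',im)
# door top edge angle from scene: bright pixels of the upper edge
g=cv2.cvtColor(im,cv2.COLOR_BGR2GRAY).astype(int)
pts=[]
for u in range(385,436):
    c=g[205:232,u]; k=np.argmax(c)
    if c[k]>150: pts.append((u,205+k))
pts=np.array(pts,np.float32);l=cv2.fitLine(pts,cv2.DIST_HUBER,0,.1,.01).ravel()
P=[onz('scene',*(l[2:]+k*l[:2]),.21)[:2] for k in(-15,15)];d=P[1]-P[0];print(len(pts),np.degrees(np.arctan2(d[1],d[0])),P)
E
```

```text
t19.55 p [0.526  0.3793 0.2664] rig xy mm [-256.3  187.5] xang 157.3 ft [ 0.1 -0.6 -0.1] w 0.0856 zax [-0.004 -0.002 -1.   ]
cm [ 0.42 -0.18  5.95] yaw 0.008
51 64.97146668858149 [array([0.51815024, 0.25455449]), array([0.56009281, 0.34438381])]
```

Emit:
carry_out(
  rows=[
    {"tx":0.2,"ty":0,"tz":2.5,"yaw":0},
    {"tx":0,"ty":0,"tz":2.5,"yaw":0},
    {"tx":0,"ty":0,"tz":0.9,"yaw":0},
  ],
)

```text
time_s: 19.9
position: [0.5243, 0.3764, 0.2049]
tool_rot: [[-0.921, 0.389, -0.004], [0.389, 0.921, -0.003], [0.002, -0.005, -1.0]]
ft_force: [-0.1, 0.1, -0.6]
grip_width: 0.0854
```

Emit:
carry_out(
  rows=[
    {"tx":0,"ty":0,"tz":0,"yaw":0},
    {"tx":0,"ty":0,"tz":0,"yaw":0},
    {"tx":0,"ty":0,"tz":0,"yaw":0},
    {"tx":0,"ty":0,"tz":0,"yaw":0},
    {"tx":0,"ty":0,"tz":0,"yaw":0},
    {"tx":0,"ty":0,"tz":0,"yaw":0},
  ],
  jaw=1,
  squeeze=25,
)

```text
time_s: 20.5
position: [0.5267, 0.3785, 0.2106]
tool_rot: [[-0.921, 0.389, 0.007], [0.389, 0.921, 0.008], [-0.003, 0.01, -1.0]]
ft_force: [-0.8, -1.8, -2.0]
grip_width: 0.0109
```

```bash
python3 -c "
from h import *
p,R=st(); d=p[:2]-np.array([.4855,.1822]); print(np.linalg.norm(d),np.degrees(np.arctan2(d[1],d[0]))-13)"
```

```text
t20.50 p [0.5267 0.3785 0.2106] rig xy mm [-255.2  187.7] xang 157.1 ft [-0.8 -1.8 -2. ] w 0.0109 zax [ 0.007  0.008 -1.   ]
0.20054243019199194 65.13174854124831
```

Emit:
carry_out(
  rows=[
    {"tx":-1.0,"ty":0.2,"tz":0,"yaw":0.05},
    {"tx":-1.88,"ty":0.38,"tz":0,"yaw":0.096},
    {"tx":-1.88,"ty":0.38,"tz":0,"yaw":0.096},
    {"tx":-1.88,"ty":0.38,"tz":0,"yaw":0.096},
  ],
)

```text
time_s: 20.9
position: [0.5892, 0.3553, 0.2114]
tool_rot: [[-0.734, 0.679, 0.002], [0.679, 0.734, 0.002], [-0.0, 0.002, -1.0]]
ft_force: [-2.8, -4.2, -3.0]
grip_width: 0.0112
```

```bash
cat > sw.py <<'E'
from h import *
import sys
p,R=st(); pin=np.array([.4855,.1822]); d=p[:2]-pin; a=np.degrees(np.arctan2(d[1],d[0]))-12.99; xa=np.degrees(np.arctan2(R[1,0],R[0,0]))-90
print('r %.1f'%(1e3*np.linalg.norm(d)),'door %.1f (rig %.1f)'%(a,a+60.35),'tool-door %.1f'%(xa-a))
step,n=float(sys.argv[1]),int(sys.argv[2]); A=R; cur=p.copy()
for k in range(1,n+1):
    b=np.radians(a-step*k+12.99); t=np.r_[pin+.2001*np.array([np.cos(b),np.sin(b)]),float(sys.argv[3])]
    print('row',k,'cm',np.round(A.T@(t-cur)*100,2),'yaw %.3f'%np.radians(step+(xa-a)/n))
    cur=t; c,s=np.cos(-np.radians(step)),np.sin(-np.radians(step)); A=np.array([[c,-s,0],[s,c,0],[0,0,1]])@A
E
python3 sw.py 5.5 5 .2106
```

```text
t20.90 p [0.5892 0.3553 0.2114] rig xy mm [-204.2  230.5] xang 137.3 ft [-2.8 -4.2 -3. ] w 0.0112 zax [ 0.002  0.002 -1.   ]
r 201.8 door 46.1 (rig 106.4) tool-door 1.2
row 1 cm [-1.93  0.14  0.08] yaw 0.100
row 2 cm [-1.9  0.3  0. ] yaw 0.100
row 3 cm [-1.9  0.3  0. ] yaw 0.100
row 4 cm [-1.9  0.3  0. ] yaw 0.100
row 5 cm [-1.9  0.3  0. ] yaw 0.100
```

Emit:
carry_out(
  rows=[
    {"tx":-1.93,"ty":0.14,"tz":0.08,"yaw":0.1},
    {"tx":-1.9,"ty":0.3,"tz":0,"yaw":0.1},
    {"tx":-1.9,"ty":0.3,"tz":0,"yaw":0.1},
    {"tx":-1.9,"ty":0.3,"tz":0,"yaw":0.1},
    {"tx":-1.9,"ty":0.3,"tz":0,"yaw":0.1},
  ],
)

```text
time_s: 21.4
position: [0.6586, 0.2834, 0.2111]
tool_rot: [[-0.3, 0.954, 0.004], [0.954, 0.3, 0.001], [0.0, 0.004, -1.0]]
ft_force: [0.8, 0.1, -0.4]
grip_width: 0.0114
```

```bash
python3 sw.py 5.5 5 .2106
```

```text
t21.40 p [0.6586 0.2834 0.2111] rig xy mm [-107.4  255.2] xang 107.5 ft [ 0.8  0.1 -0.4] w 0.0114 zax [ 0.004  0.001 -1.   ]
r 200.5 door 17.3 (rig 77.7) tool-door 0.1
row 1 cm [-1.9   0.3   0.05] yaw 0.096
row 2 cm [-1.89  0.34  0.  ] yaw 0.096
row 3 cm [-1.89  0.34  0.  ] yaw 0.096
row 4 cm [-1.89  0.34  0.  ] yaw 0.096
row 5 cm [-1.89  0.34  0.  ] yaw 0.096
```

Emit:
carry_out(
  rows=[
    {"tx":-1.9,"ty":0.3,"tz":0.05,"yaw":0.096},
    {"tx":-1.89,"ty":0.34,"tz":0,"yaw":0.096},
    {"tx":-1.89,"ty":0.34,"tz":0,"yaw":0.096},
    {"tx":-1.89,"ty":0.34,"tz":0,"yaw":0.096},
    {"tx":-1.89,"ty":0.34,"tz":0,"yaw":0.096},
  ],
)

```text
time_s: 21.9
position: [0.6869, 0.1874, 0.2109]
tool_rot: [[0.195, 0.981, 0.004], [0.981, -0.195, 0.001], [0.001, 0.004, -1.0]]
ft_force: [-0.4, -0.4, -1.3]
grip_width: 0.0114
```

```bash
python3 sw.py 5.5 4 .2106
```

```text
t21.90 p [0.6869 0.1874 0.2109] rig xy mm [-10.  232.4] xang 78.8 ft [-0.4 -0.4 -1.3] w 0.0114 zax [ 0.004  0.001 -1.   ]
r 201.5 door -11.5 (rig 48.9) tool-door 0.3
row 1 cm [-1.92  0.2   0.03] yaw 0.097
row 2 cm [-1.89  0.33 -0.  ] yaw 0.097
row 3 cm [-1.89  0.33 -0.  ] yaw 0.097
row 4 cm [-1.89  0.33 -0.  ] yaw 0.097
```

Emit:
carry_out(
  rows=[
    {"tx":-1.92,"ty":0.2,"tz":0.03,"yaw":0.097},
    {"tx":-1.89,"ty":0.33,"tz":0,"yaw":0.097},
    {"tx":-1.89,"ty":0.33,"tz":0,"yaw":0.097},
    {"tx":-1.89,"ty":0.33,"tz":0,"yaw":0.097},
  ],
)

```text
time_s: 22.3
position: [0.6727, 0.1079, 0.2109]
tool_rot: [[0.566, 0.825, 0.005], [0.825, -0.566, -0.0], [0.003, 0.005, -1.0]]
ft_force: [-0.8, -0.1, -1.3]
grip_width: 0.0113
```

```bash
python3 sw.py 3.5 4 .2106
```

```text
t22.30 p [0.6727 0.1079 0.2109] rig xy mm [ 52.1 180.7] xang 55.6 ft [-0.8 -0.1 -1.3] w 0.0113 zax [ 0.005 -0.    -1.   ]
r 201.4 door -34.6 (rig 25.7) tool-door 0.2
row 1 cm [-1.23  0.11  0.03] yaw 0.062
row 2 cm [-1.2   0.23 -0.  ] yaw 0.062
row 3 cm [-1.2   0.23 -0.  ] yaw 0.062
row 4 cm [-1.2   0.23 -0.  ] yaw 0.062
```

Emit:
carry_out(
  rows=[
    {"tx":-1.23,"ty":0.11,"tz":0.03,"yaw":0.062},
    {"tx":-1.2,"ty":0.23,"tz":0,"yaw":0.062},
    {"tx":-1.2,"ty":0.23,"tz":0,"yaw":0.062},
    {"tx":-1.2,"ty":0.23,"tz":0,"yaw":0.062},
  ],
)

```text
time_s: 22.7
position: [0.6466, 0.0618, 0.2112]
tool_rot: [[0.76, 0.65, 0.005], [0.65, -0.76, -0.001], [0.003, 0.004, -1.0]]
ft_force: [-0.3, -0.4, -2.0]
grip_width: 0.0112
```

```bash
python3 sw.py 1.5 4 .2106
```

```text
t22.70 p [0.6466 0.0618 0.2112] rig xy mm [ 79.3 135.2] xang 40.5 ft [-0.3 -0.4 -2. ] w 0.0112 zax [ 0.005 -0.001 -1.   ]
r 201.1 door -49.8 (rig 10.6) tool-door 0.3
row 1 cm [-0.54  0.01  0.05] yaw 0.028
row 2 cm [-0.51  0.11 -0.  ] yaw 0.028
row 3 cm [-0.51  0.11 -0.  ] yaw 0.028
row 4 cm [-0.51  0.11 -0.  ] yaw 0.028
```

Emit:
carry_out(
  rows=[
    {"tx":-0.54,"ty":0.05,"tz":0.05,"yaw":0.028},
    {"tx":-0.51,"ty":0.11,"tz":0,"yaw":0.028},
    {"tx":-0.51,"ty":0.11,"tz":0,"yaw":0.028},
    {"tx":-0.51,"ty":0.11,"tz":0,"yaw":0.028},
  ],
)

```text
time_s: 23.1
position: [0.6317, 0.0445, 0.2111]
tool_rot: [[0.831, 0.556, 0.005], [0.556, -0.831, -0.002], [0.004, 0.004, -1.0]]
ft_force: [-0.2, -1.2, -1.2]
grip_width: 0.0114
```

```bash
python3 sw.py 1 4 .2106
```

```text
t23.10 p [0.6317 0.0445 0.2111] rig xy mm [ 86.9 113.7] xang 33.7 ft [-0.2 -1.2 -1.2] w 0.0114 zax [ 0.005 -0.002 -1.   ]
r 200.9 door -56.3 (rig 4.1) tool-door 0.0
row 1 cm [-0.36  0.    0.05] yaw 0.018
row 2 cm [-0.34  0.08 -0.  ] yaw 0.018
row 3 cm [-0.34  0.08 -0.  ] yaw 0.018
row 4 cm [-0.34  0.08 -0.  ] yaw 0.018
```

Emit:
carry_out(
  rows=[
    {"tx":-0.36,"ty":0.03,"tz":0.03,"yaw":0.018},
    {"tx":-0.34,"ty":0.08,"tz":0,"yaw":0.018},
  ],
)

```text
time_s: 23.3
position: [0.6264, 0.0393, 0.2111]
tool_rot: [[0.852, 0.523, 0.006], [0.523, -0.852, -0.002], [0.004, 0.005, -1.0]]
ft_force: [-0.4, -0.0, -0.2]
grip_width: 0.011
```

Emit:
carry_out(
  rows=[
    {"tx":-0.34,"ty":0.08,"tz":0,"yaw":0.018},
    {"tx":-0.34,"ty":0.08,"tz":0,"yaw":0.018},
  ],
)

```text
time_s: 23.5
position: [0.621, 0.0341, 0.2111]
tool_rot: [[0.872, 0.49, 0.006], [0.49, -0.872, -0.002], [0.005, 0.005, -1.0]]
ft_force: [0.5, -0.5, -0.3]
grip_width: 0.0114
```

```bash
python3 sw.py 1 1 .2106
```

```text
t23.50 p [0.621  0.0341 0.2111] rig xy mm [90.6 99.2] xang 29.3 ft [ 0.5 -0.5 -0.3] w 0.0114 zax [ 0.006 -0.002 -1.   ]
r 200.7 door -60.5 (rig -0.2) tool-door -0.2
row 1 cm [-0.35  0.02  0.05] yaw 0.015
```

Emit:
carry_out(
  rows=[
    {"tx":-0.2,"ty":0.04,"tz":0,"yaw":0.01},
    {"tx":-0.2,"ty":0.04,"tz":0,"yaw":0.01},
  ],
)

```text
time_s: 23.7
position: [0.6178, 0.0317, 0.2113]
tool_rot: [[0.883, 0.47, 0.008], [0.47, -0.883, -0.001], [0.006, 0.005, -1.0]]
ft_force: [3.9, 2.5, 1.9]
grip_width: 0.011
```

Emit:
carry_out(
  rows=[
    {"tx":-0.2,"ty":0.04,"tz":0,"yaw":0},
    {"tx":0,"ty":0,"tz":0,"yaw":0},
  ],
)

```text
time_s: 23.9
position: [0.6169, 0.0314, 0.2119]
tool_rot: [[0.883, 0.47, 0.011], [0.47, -0.883, 0.001], [0.01, 0.004, -1.0]]
ft_force: [1.4, -0.8, -0.2]
grip_width: 0.0113
```

```bash
python3 sw.py 1 1 .2106
```

```text
t23.90 p [0.6169 0.0314 0.2119] rig xy mm [91.  94.3] xang 28.0 ft [ 1.4 -0.8 -0.2] w 0.0113 zax [ 0.011  0.001 -1.   ]
r 200.0 door -61.9 (rig -1.6) tool-door -0.0
row 1 cm [-0.34  0.09  0.12] yaw 0.017
```

Emit:
carry_out(
  rows=[
    {"tx":-0.3,"ty":0,"tz":0,"yaw":0},
  ],
)

```text
time_s: 24.0
position: [0.616, 0.0309, 0.2122]
tool_rot: [[0.882, 0.471, 0.017], [0.471, -0.882, 0.003], [0.016, 0.005, -1.0]]
ft_force: [20.6, 9.1, -6.3]
grip_width: 0.0112
```

```bash
python3 - <<'E'
from h import *
st()
snap('q'); im=cv2.imread('pics/q_top.png')
g=cv2.cvtColor(im,cv2.COLOR_BGR2GRAY).astype(int)
for z,y in((.21,.055),):
    print([np.round(proj('top',W(x,y,z)),1) for x in(-.091,.115)],np.round(proj('scene',W(.115,y,z)),1))
E
```

```text
t24.00 p [0.616  0.0309 0.2122] rig xy mm [91.  93.3] xang 28.1 ft [20.6  9.1 -6.3] w 0.0112 zax [ 0.017  0.003 -1.   ]
[array([249. , 211.1]), array([320.4, 173.3])] [334.  254.9]
```

Emit:
carry_out(
  rows=[
    {"tx":0,"ty":0,"tz":0,"yaw":0},
    {"tx":0,"ty":0,"tz":0,"yaw":0},
  ],
)

```text
time_s: 24.3
position: [0.6167, 0.0314, 0.212]
tool_rot: [[0.882, 0.471, 0.018], [0.471, -0.882, 0.004], [0.018, 0.005, -1.0]]
ft_force: [0.6, -1.5, 0.5]
grip_width: 0.0109
```

Emit:
carry_out(
  rows=[
    {"tx":0,"ty":0,"tz":0,"yaw":0},
    {"tx":0,"ty":0,"tz":0,"yaw":0},
    {"tx":0,"ty":0,"tz":0,"yaw":0},
    {"tx":0,"ty":0,"tz":0,"yaw":0},
    {"tx":0,"ty":0,"tz":0,"yaw":0},
  ],
  jaw=-1,
)

```text
time_s: 24.8
position: [0.6155, 0.0307, 0.2118]
tool_rot: [[0.882, 0.471, 0.015], [0.471, -0.882, 0.002], [0.015, 0.005, -1.0]]
ft_force: [0.4, -0.5, 0.1]
grip_width: 0.0817
```

Emit:
carry_out(
  rows=[
    {"tx":0,"ty":0,"tz":-2,"yaw":0},
    {"tx":0,"ty":0,"tz":-4,"yaw":0},
    {"tx":0,"ty":0,"tz":-4,"yaw":0},
    {"tx":-4,"ty":0,"tz":-2,"yaw":0},
    {"tx":-4.5,"ty":0,"tz":0,"yaw":0},
    {"tx":-4.5,"ty":0,"tz":0,"yaw":0},
    {"tx":-4.5,"ty":0,"tz":0,"yaw":0},
    {"tx":-4.5,"ty":0,"tz":0,"yaw":0},
    {"tx":0,"ty":0,"tz":0,"yaw":0},
  ],
)

```text
time_s: 25.7
position: [0.4126, -0.0758, 0.3324]
tool_rot: [[0.881, 0.472, 0.014], [0.472, -0.881, -0.001], [0.012, 0.007, -1.0]]
ft_force: [0.6, 0.6, 0.9]
grip_width: 0.0859
```

```bash
python3 - <<'E'
from h import *
st();snap('r')
a=cv2.imread('pics/r_top.png');b=cv2.imread('pics/r_scene.png')
A=a[150:250,235:335];B=b[200:300,295:395]
cv2.imwrite('pics/rz.png',np.hstack([cv2.resize(A,(400,400),interpolation=cv2.INTER_CUBIC),cv2.resize(B,(400,400),interpolation=cv2.INTER_CUBIC)]))
E
```

```text
t25.70 p [ 0.4126 -0.0758  0.3324] rig xy mm [  83.1 -136.2] xang 28.2 ft [0.6 0.6 0.9] w 0.0859 zax [ 0.014 -0.001 -1.   ]
```

View pics/rz.png

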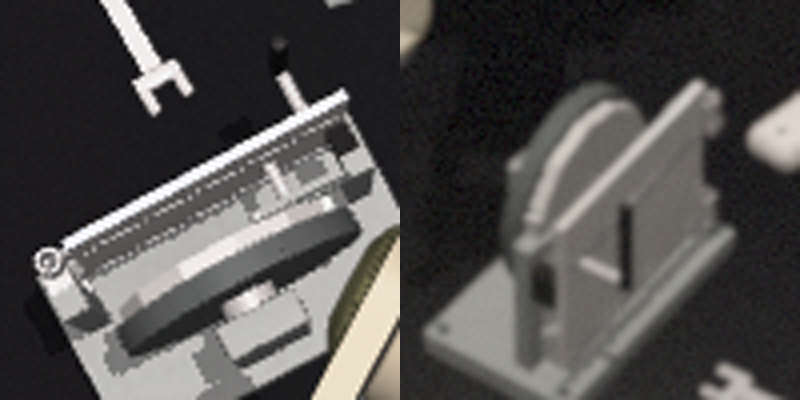

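The last picture shows the door shut along the rig's front, with the top edge from (65,243) to (347,96) in the crop, the upper knuckle on its pin and the stud going towards the slot. I'll do one numeric check and then hand in.

```bash
python3 - <<'E'
from h import *
ims={n:env.get_image(n)[:,:,::-1].copy() for n in('top','scene')}
for y0 in(.051,.059):
    l,k=edge(ims['top'],'top',W(-.08,y0,.21),W(.11,y0,.21),30,3)
    p,q=[onz('top',*(l[2:]+s*l[:2]),.21)[:2] for s in(-25,25)]
    d=q-p; print('edge',y0,k,'open angle deg',(np.degrees(np.arctan2(d[1],d[0]))+60.35+90)%180-90,'rig y mm',[(v-c0)@Y*1e3 for v in(p,q)])
# bystanders: pixel change versus the first picture
a=cv2.imread('pics/a_top.png'); d=cv2.absdiff(a,ims['top']).max(2)
for n,(u,v) in dict(mouse=(199,253),phone=(338,134),washer=(356,273),beaker=(403,150),mass=(396,270),spanner=(264,150),notebook=(158,200),rack=(430,200),orange=(480,318)).items():
    print(n,int((d[v-22:v+22,u-22:u+22]>60).sum()),end='; ')
E
```

```text
edge 0.051 29 open angle deg 0.2561987699167503 rig y mm [np.float64(58.166136832503895), np.float64(58.73658433739738)]
edge 0.059 29 open angle deg -0.003190844520730707 rig y mm [np.float64(58.36860612417518), np.float64(58.36150099525801)]
mouse 0; phone 0; washer 936; beaker 0; mass 385; spanner 0; notebook 0; rack 305; orange 0;
```

```bash
python3 -c "
from rig import env
print(env.observe()['time_s'],env.observe()['ft_force']);print(env.close_job())"
```

```text
25.9 [-0.12147995 -0.62767872 -0.02493272]
the job is handed in; nothing more can be done
None
```

I did the whole job in the order asked and handed it in at 25.9 s, with the robot clear of everything. No verdict came back.

- **Wheel:** I flicked it to about 2.8 rad/s (0.44 turn/s) of free coasting, measured over four pictures. I braked it by a touch on the rim, then drew it along lightly so the hole ended within about 1–2° of the slot. That angle comes from how far I drew the rim and from how little of the hole still showed through the slot. The slot bars hide the hole at its target, so I couldn't see it directly there.
- **Door hung:** I lifted the grey door by its top edge and lowered it onto both pins about 125° open. It came to rest at the expected height, and I let go. A picture showed both knuckles on their brackets.
- **Door shut:** I took the post handle and swung the door shut until it pressed firmly on the stop, at about 22 N. It then stood at 0.0–0.3° open, and its outer face was within 1 mm of where it belongs. Nothing blocked the stud short of the stop.

**Checks that disagreed or were incomplete:**
- **Door in the rack:** at the start the pictures showed the door about 20° out of line with the rack's groove. I gripped it where I saw it.
- **Fingertip force:** it peaked briefly at 45–49 N on the rim, once while braking and once while repositioning the wheel. That was fingertip contact only, well under the 120 N wrist limit.
- **Bystanders:** the mouse, phone, beaker, spanner, notebook and orange door look unchanged in the top view. The picture did change around the washer and brass mass, probably from the arm or its shadow; I never moved near them at bench height, but I couldn't confirm them.

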